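# Load the cell changer of a spectrophotometer in running order

### The job

The four filled sample cells lie in the storage rack in the order in which they are to be measured, the first next to the rack's carrying loop. Move them over to the spectrophotometer's cell changer in the same order, the first in the bed next to the pull knob, each lying home in its V bed about midway along it. Keep the stoppers on top, set the cells down rather than drop them, and leave the other glassware and bottles alone.

Things in the scene. Friction and masses are not known exactly. Their poses are not given: they have to be found in the camera images.
- cell_30: loose steel tube 30 mm long, 22 mm diameter, lying level, 60 g (+-40%); from its middle a filling neck with white stopper (14 mm across) rises to 25 mm above the tube's axis. Origin on the axis at mid-length; y along the tube, z up through the stopper. Grip across the 22 mm at mid-length, stopper between the fingers, fingertips 4 to 12 mm below the axis
- cell_55: loose steel tube 55 mm long, 22 mm diameter, lying level, 85 g (+-40%); from its middle a filling neck with white stopper (14 mm across) rises to 25 mm above the tube's axis. Origin on the axis at mid-length; y along the tube, z up through the stopper. Grip across the 22 mm at mid-length, stopper between the fingers, fingertips 4 to 12 mm below the axis
- cell_80: loose steel tube 80 mm long, 22 mm diameter, lying level, 110 g (+-40%); from its middle a filling neck with white stopper (14 mm across) rises to 25 mm above the tube's axis. Origin on the axis at mid-length; y along the tube, z up through the stopper. Grip across the 22 mm at mid-length, stopper between the fingers, fingertips 4 to 12 mm below the axis
- cell_105: loose steel tube 105 mm long, 22 mm diameter, lying level, 135 g (+-40%); from its middle a filling neck with white stopper (14 mm across) rises to 25 mm above the tube's axis. Origin on the axis at mid-length; y along the tube, z up through the stopper. Grip across the 22 mm at mid-length, stopper between the fingers, fingertips 4 to 12 mm below the axis
- bed_30: fixed black V bed on the rack, fitted to the 30 mm cell that lies in it at the start, 22 mm wide cheeks at its ends reach 1 mm above the cell's axis. Origin under its middle on the rack's plate, y along the V. Axis of a seated cell 21.6 mm above origin; V 16 mm wide, rims 7.6 mm below that axis
- bed_55: fixed black V bed on the rack, fitted to the 55 mm cell that lies in it at the start, 22 mm wide cheeks at its ends reach 1 mm above the cell's axis. Origin under its middle on the rack's plate, y along the V. Axis of a seated cell 21.6 mm above origin; V 16 mm wide, rims 7.6 mm below that axis
- bed_80: fixed black V bed on the rack, fitted to the 80 mm cell that lies in it at the start, 22 mm wide cheeks at its ends reach 1 mm above the cell's axis. Origin under its middle on the rack's plate, y along the V. Axis of a seated cell 21.6 mm above origin; V 16 mm wide, rims 7.6 mm below that axis
- bed_105: fixed black V bed on the rack, fitted to the 105 mm cell that lies in it at the start, 22 mm wide cheeks at its ends reach 1 mm above the cell's axis. Origin under its middle on the rack's plate, y along the V. Axis of a seated cell 21.6 mm above origin; V 16 mm wide, rims 7.6 mm below that axis
- rack: fixed aluminium storage rack left or right of the robot; plate 250 (x) by 150 mm (y), top 12 mm above the bench; origin on the bench under its middle. Four beds at x = -84, -28, 28, 84 mm, y 0; which is where varies; 34 mm free between cells. A steel carrying loop sticks out 36 mm at the -x end: the place next to it is the first, the one at +84 the fourth
- changer: fixed cell changer in the open spectrophotometer. Origin under its middle, on the chamber floor. Four dark V beds along y at x = -84 (first; black pull knob at x -216), -28, 28, 84 mm, 138 mm long, end plates 26 high. Seated cell axis 21.6 mm above origin; set down within 5 mm of the line it settles in. Chamber 170 wide, x -138 to 158; walls 65 above origin, front 35, cover behind 87
- wash_bottle: bystander, not part of the job: white squeeze bottle, 64 mm across, with a blue cap and a bent blue spout reaching 65 mm to its +x; 163 mm tall. Origin under its middle.
- beaker: bystander, not part of the job: glass beaker, 68 mm across, 85 mm tall. Origin under its middle.
- reagent_jar: bystander, not part of the job: amber glass jar with a black cap, 60 mm across, 85 mm tall. Origin under its middle.
There are look-alikes about, which are no part of the job. What is shaped like the cell_105 but turquoise or yellow is not meant.

How it is judged (in metres and radians):
At the end, for the whole second after the job is handed in: Each cell rests in the changer bed with the same number (from the knob) as its rack bed (from the loop): within 8 mm of the bed line, 15 mm of its mid-length, 4 mm of seated height and 0.15 rad of its direction; stopper within 0.78 rad of upright (((x of bed_30 in the frame of rack between -0.104 and -0.064 m and x of cell_30 in the frame of changer between -0.092 and -0.076 m) or (x of bed_30 in the frame of rack between -0.048 and -0.008 m and x of cell_30 in the frame of changer between -0.036 and -0.02 m) or (x of bed_30 in the frame of rack between 0.008 and 0.048 m and x of cell_30 in the frame of changer between 0.02 and 0.036 m) or (x of bed_30 in the frame of rack between 0.064 and 0.104 m and x of cell_30 in the frame of changer between 0.076 and 0.092 m)) and y of cell_30 in the frame of changer between -0.015 and 0.015 m and z of cell_30 in the frame of changer between 0.0176 and 0.0256 m and angle between the y axis of each of cell_30, cell_55, cell_80, cell_105 and the y axis of changer, either way round below 0.15 rad and angle between each of cell_30, cell_55, cell_80, cell_105's own z axis and vertical below 0.78 rad and linear speed of each of cell_30, cell_55, cell_80, cell_105 below 0.02 m/s and angular speed of each of cell_30, cell_55, cell_80, cell_105 below 0.3 rad/s and ((x of bed_55 in the frame of rack between -0.104 and -0.064 m and x of cell_55 in the frame of changer between -0.092 and -0.076 m) or (x of bed_55 in the frame of rack between -0.048 and -0.008 m and x of cell_55 in the frame of changer between -0.036 and -0.02 m) or (x of bed_55 in the frame of rack between 0.008 and 0.048 m and x of cell_55 in the frame of changer between 0.02 and 0.036 m) or (x of bed_55 in the frame of rack between 0.064 and 0.104 m and x of cell_55 in the frame of changer between 0.076 and 0.092 m)) and y of cell_55 in the frame of changer between -0.015 and 0.015 m and z of cell_55 in the frame of changer between 0.0176 and 0.0256 m and ((x of bed_80 in the frame of rack between -0.104 and -0.064 m and x of cell_80 in the frame of changer between -0.092 and -0.076 m) or (x of bed_80 in the frame of rack between -0.048 and -0.008 m and x of cell_80 in the frame of changer between -0.036 and -0.02 m) or (x of bed_80 in the frame of rack between 0.008 and 0.048 m and x of cell_80 in the frame of changer between 0.02 and 0.036 m) or (x of bed_80 in the frame of rack between 0.064 and 0.104 m and x of cell_80 in the frame of changer between 0.076 and 0.092 m)) and y of cell_80 in the frame of changer between -0.015 and 0.015 m and z of cell_80 in the frame of changer between 0.0176 and 0.0256 m and ((x of bed_105 in the frame of rack between -0.104 and -0.064 m and x of cell_105 in the frame of changer between -0.092 and -0.076 m) or (x of bed_105 in the frame of rack between -0.048 and -0.008 m and x of cell_105 in the frame of changer between -0.036 and -0.02 m) or (x of bed_105 in the frame of rack between 0.008 and 0.048 m and x of cell_105 in the frame of changer between 0.02 and 0.036 m) or (x of bed_105 in the frame of rack between 0.064 and 0.104 m and x of cell_105 in the frame of changer between 0.076 and 0.092 m)) and y of cell_105 in the frame of changer between -0.015 and 0.015 m and z of cell_105 in the frame of changer between 0.0176 and 0.0256 m); the robot touches nothing.
It fails at once if the wash bottle, beaker or jar is pushed more than 30 mm away or knocked over (distance of any of wash_bottle, beaker, reagent_jar from where it was at the start of the episode above 0.03 m or angle between any of wash_bottle, beaker, reagent_jar's own z axis and vertical above 0.5 rad).
It fails at once if a cell is tipped or rolled until its stopper leans more than 50 degrees (angle between any of cell_30, cell_55, cell_80, cell_105's own z axis and vertical above 0.87 rad).
It fails at once if a cell is dropped into the changer (falls freely more than 20 mm above its seat) ((contact force between cell_30 and anything else below 0.01 N and horizontal distance between cell_30 and changer below 0.14 m and z of cell_30 in the frame of changer above 0.0416 m) or (contact force between cell_55 and anything else below 0.01 N and horizontal distance between cell_55 and changer below 0.14 m and z of cell_55 in the frame of changer above 0.0416 m) or (contact force between cell_80 and anything else below 0.01 N and horizontal distance between cell_80 and changer below 0.14 m and z of cell_80 in the frame of changer above 0.0416 m) or (contact force between cell_105 and anything else below 0.01 N and horizontal distance between cell_105 and changer below 0.14 m and z of cell_105 in the frame of changer above 0.0416 m)).
It also fails if it takes over 112 s, if anything falls off the work surface, if the arm or the gripper's body presses on something with over 40 N, if the wrist force passes 120 N, or if a joint passes its speed limit or range.

### The arm

A 6-joint arm with a two-finger parallel gripper is mounted at the origin on the work surface. World frame = base frame: x ahead of the robot, y to its left, z up, the work surface at z = 0. Lengths are in m, angles in degrees, forces in N, time in s.
With the tool pointing down it reaches from about 0.3 to 0.75 m from the base axis. Payload 8.5 kg.
Tool frame: the origin (TCP) lies midway between the tips of the shut fingers; the grasp point (between the pads) lies 19 mm behind it; z points along the fingers, y is the line along which they close (so a half turn about z gives the same grasp; the last joint's range is limited). The gripper opens to 85 mm and grips with 20 to 120 N. Pads are 22 mm wide; open, the fingers measure 114 mm over their backs; the gripper's body (76 mm by 85 mm) begins 54 mm behind the grasp point. The pads swing forward as they close: fully open they stand 13 mm farther back than shut.
Start: joints at [55.732, 21.807, 74.336, -0, 83.858, -12.336], TCP at [0.205, 0.51, 0.231] pointing down, gripper open.
Joint ranges: [-178.18, 178.18], [-50.72, 133.34], [12.68, 142.11], [-81.47, 261.47], [9.98, 163.14], [-165.26, 165.26]. Speed limits (degrees/s): [136.94, 136.94, 180, 180, 180, 180].

### API

Orientations are given as a 3x3 rotation matrix whose columns are the frame's x, y, z axes.
In Python, from rig import env, get_image, close_job gives the robot as it stands.
- The arm moves only by the tool step_arm, never from a script. Its argument "targets" is a list of rows, each a list of 2 entries, a list of its own where there are three numbers: the shift along the tool's x, y, z as a fraction of full scale, then the turn, a rotation vector about the tool's x, y, z as a fraction of full scale. In form: [[[x, y, z], [wx, wy, wz]], ...]. A call has 1 to 10 rows; each row is the pose to reach, as a shift and turn from the pose commanded when the call began, along the tool's axes at that moment; what a row does not reach only later rows make up. Full scale, the value 1, is 0.3 m for a shift and 45 degrees for a turn. A row lasts 1/12 s, in which the tool goes at most 41.7 mm and 7.16 degrees, less where a joint would pass 70% of its speed; a pose out of reach is approached as far as the arm can. A call with a number of a shift or a turn outside -1 to 1 is refused whole. A call with a gripper value outside its range is refused whole. "jaw" is the finger opening in mm, from 0 to 85.4, set as the call begins (left out, the last holds). The fingers move at their own pace and stop on an object; "grip_force" is the grip in N (left out, the last holds). Time passes only in rows, so rows that repeat a pose let the fingers close. It gives the time, the measured TCP pose, the force, the opening and the grip force at its end, in the units of the state.
- env.observe(): the state, without advancing time (a new reading comes with each control period).
- get_image(name): name is "scene" or "side" or "wrist"; returns a dict with "img" (480x640x3 uint8, red, green, blue), "z_map" (480x640 float32, m along the optical axis (not along the pixel's ray), 0 where there is no reading), "intrinsics" (3x3 intrinsics, pixels), "D" ([k1, k2, p1, p2, k3] as OpenCV has them; the pictures are not rectified), "rvec" (rotation vector, rad) and "tvec" (3), from world to camera coordinates, as OpenCV has them. Camera axes: x right, y down, z forward; pixel columns grow to the right and rows downward; lengths in m; the calibration is good to about 2 mm. A picture is of the moment at which its call begins.
- close_job(): hands the job in; it is judged then, once.
The state is a dict: "time_s": time; "q": joint angles; "qvel": joint speeds; "joint_efforts": joint torques, N m; "position": TCP position; "tool_rot": TCP orientation; "ft_force": force on the tool from outside, world axes, zero at the start; "wrist_torque": the same for the moment, N m; "grip_width": finger opening in m; "gripper_force": force on a finger pad.
Only numpy, scipy, OpenCV 4.12 (cv2) and the standard library are available. Lean on these libraries where they do the work, as an engineer would, in place of code of your own. Each camera call takes 0.05 s, during which the arm holds its last target. There are 200 camera calls.

## Working session

There is one attempt and no reset: what is moved stays moved. The work goes in short steps, Python scripts to look and compute and a tool call to move; the robot and the scene stay as the last step left them, time stands still between calls to the robot, and variables do not carry over. Pictures are saved under pics/ and viewed, at most 14 in all, crops included, and the job is handed in when it is done.

Besides the shell and the picture viewer there is one more tool, called after "Emit:" by a JSON object that holds its "api" and its "payload", one argument or row to a line. step_arm: Moves the arm, as the interface text tells. Its arguments: {"type":"object","properties":{"targets":{"type":"array","items":{"type":"array"}},"jaw":{"type":"number"},"grip_force":{"type":"number"}},"required":["targets"]}

```bash
ls; mkdir -p pics; cat > h.py <<'E'
import numpy as np, cv2
from rig import env, get_image, close_job
def snap(n,f):
    d=get_image(n); np.savez('pics/'+f+'.npz',**{k:np.array(v) for k,v in d.items()})
    cv2.imwrite('pics/'+f+'.png',d['img'][:,:,::-1]); return d
def load(f): return dict(np.load('pics/'+f+'.npz'))
def ray(d,uv):
    R=cv2.Rodrigues(np.array(d['rvec'],float))[0]; t=np.array(d['tvec'],float).ravel()
    n=cv2.undistortPoints(np.array(uv,float).reshape(-1,1,2),np.array(d['intrinsics'],float),np.array(d['D'],float)).reshape(-1,2)
    v=np.c_[n,np.ones(len(n))]@R
    return -R.T@t, v
def plane(d,uv,z):
    c,v=ray(d,uv); return c+v*((z-c[2])/v[:,2])[:,None]
def depth(d,uv):
    c,v=ray(d,uv); uv=np.array(uv).reshape(-1,2).astype(int)
    z=np.array([np.median(d['z_map'][b-1:b+2,a-1:a+2]) for a,b in uv]); return c+v*z[:,None]
def tri(d1,p1,d2,p2):
    c1,v1=ray(d1,p1);c2,v2=ray(d2,p2);out=[]
    for a,b in zip(v1,v2):
        s=np.linalg.lstsq(np.c_[a,-b],c2-c1,rcond=None)[0]; P=c1+a*s[0];Q=c2+b*s[1]; out.append(np.r_[(P+Q)/2,np.linalg.norm(P-Q)])
    return np.array(out)
E
python3 - <<'E'
from h import *
for n in ['scene','side','wrist']:
    d=snap(n,n+'0'); print(n, ray(d,[[320,240]]))
print(env.observe())
E
```

```text
pics
scene (array([ 0.91087741, -0.40857683,  0.83110194]), array([[-0.37323272,  0.41593703, -0.82932487]]))
side (array([ 0.11362806, -0.82159279,  0.64300215]), array([[ 0.39897387,  0.76805402, -0.50130342]]))
wrist (array([0.130686  , 0.54140731, 0.3737684 ]), array([[ 0.28555608, -0.10042498, -0.95326573]]))
{'time_s': 0.15, 'q': array([ 5.57333389e+01,  2.18347065e+01,  7.43716795e+01,  1.23899177e-03,
        8.38576357e+01, -1.23344291e+01]), 'qvel': array([-0.00078848, -0.07283852, -0.19036553, -0.07162455,  0.03080228,
       -0.08879911]), 'joint_efforts': array([ 2.64657698e-03, -4.48630357e+01, -2.31345999e+01, -1.69765640e-04,
        3.77423348e-03, -3.87232296e-05]), 'position': array([0.20529329, 0.51002161, 0.23084763]), 'tool_rot': array([[-9.27625328e-01,  3.73511489e-01, -6.46909532e-04],
       [ 3.73511959e-01,  9.27624917e-01, -9.11334451e-04],
       [ 2.59695514e-04, -1.08700537e-03, -9.99999375e-01]]), 'ft_force': array([ 0.33902241, -0.25129873,  0.39032134]), 'wrist_torque': array([-0.05090741,  0.03974984,  0.00644568]), 'gripper_force': 0.0, 'grip_width': 0.08549957315145623}
```

View pics/scene0.png

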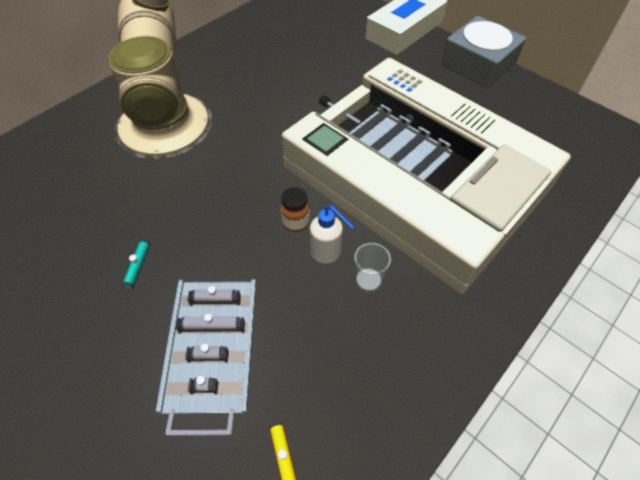

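View pics/side0.png

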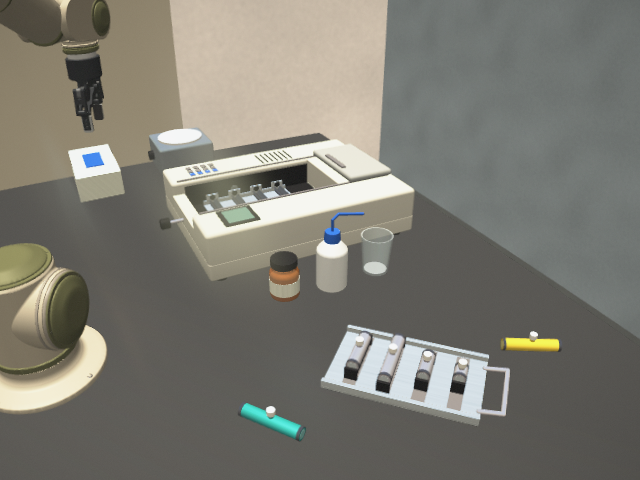

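View pics/wrist0.png

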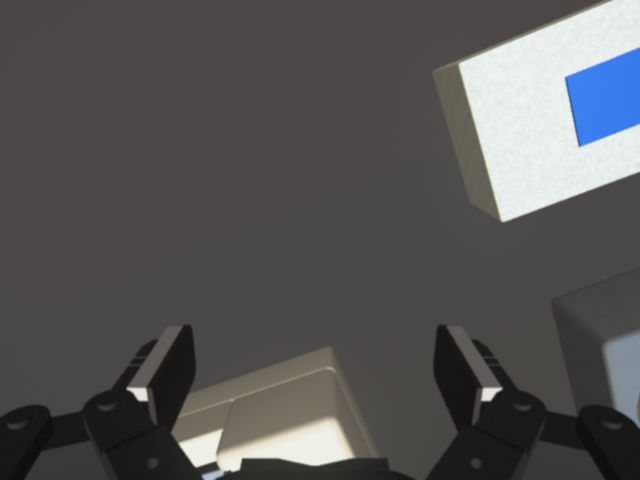

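The rack is at the lower left of the scene view. From the loop up, the stoppers are at (200,380), (205,348), (208,318) and (211,290), and the cells look like 30, 55, 105 and 80. The changer beds run from about (372,125) to (430,155), with the knob at (325,102). In the side view the stoppers are at (463,363), (428,356), (393,349) and (360,341). The wrist view shows only the balance area.

```bash
python3 - <<'E'
from h import *
a=load('scene0');b=load('side0')
def cen(d,g,r=8):
    out=[]
    for u,v in g:
        p=d['img'][v-r:v+r+1,u-r:u+r+1].astype(float); m=(p.min(2)>175)&(p.max(2)-p.min(2)<45)
        n,l,s,c=cv2.connectedComponentsWithStats(m.astype(np.uint8))
        i=1+np.argmax(s[1:,4]); out.append((u-r+c[i][0],v-r+c[i][1])); 
    return out
A=cen(a,[(200,380),(205,348),(208,318),(211,290)]);B=cen(b,[(463,363),(428,356),(393,349),(360,341)])
np.set_printoptions(precision=4,suppress=True)
T=tri(a,A,b,B);print(T); print(np.diff(T[:,:2],axis=0), np.linalg.norm(np.diff(T[:,:2],axis=0),axis=1)); print(np.degrees(np.arctan2(*(T[0]-T[3])[[1,0]])))
print('wash,jar,beaker',depth(a,[(327,215),(294,196),(369,278)]), 'knob',depth(a,[(325,102)]),depth(b,[(165,223)]))
print('instr',depth(a,[(300,125),(460,290),(565,155),(385,62),(440,165),(380,120)]))
for d,n,x,y,w,h in [(a,'c1',275,50,200,150)]:
    cv2.imwrite('pics/c1.png',cv2.resize(d['img'][y:y+h,x:x+w,::-1],None,fx=4,fy=4,interpolation=2))
d=b;cv2.imwrite('pics/c2.png',cv2.resize(d['img'][150:270,150:350,::-1],None,fx=4,fy=4,interpolation=2))
E
```

```text
[[ 0.6047 -0.3613  0.0596  0.0124]
 [ 0.5636 -0.318   0.052   0.0101]
 [ 0.5258 -0.2761  0.0544  0.0077]
 [ 0.487  -0.2377  0.0565  0.0067]]
[[-0.0411  0.0432]
 [-0.0378  0.0419]
 [-0.0387  0.0384]] [0.0597 0.0565 0.0545]
-46.39751690939202
wash,jar,beaker [[ 0.5665 -0.006   0.1288]
 [ 0.4634  0.0093  0.0853]
 [ 0.6907 -0.0256  0.0653]] knob [[0.3083 0.2753 0.0762]] [[0.2963 0.271  0.074 ]]
instr [[0.3556 0.1407 0.1217]
 [0.8264 0.0902 0.0299]
 [0.8252 0.455  0.1224]
 [0.3515 0.4474 0.1205]
 [0.6231 0.3112 0.0564]
 [0.4391 0.3261 0.0658]]
```

View pics/c1.png

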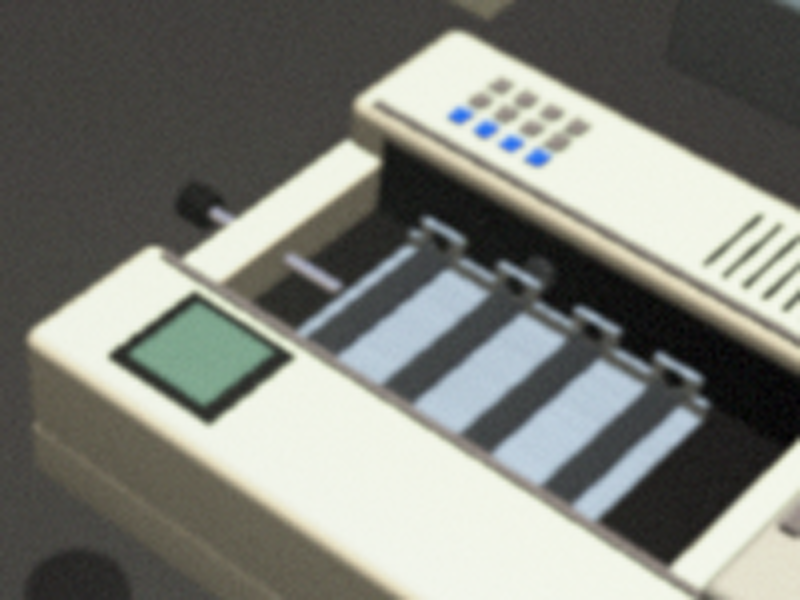

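The knob is at crop (200,205) and the four beds step away from it to the right, so the changer's +x runs roughly along world +x. I'll take measurements from the wrist camera above it.

```bash
cat >> h.py <<'E'
from scipy.spatial.transform import Rotation as Ro
def Rd(yaw): 
    c,s=np.cos(np.radians(yaw)),np.sin(np.radians(yaw)); return np.array([[c,s,0],[s,-c,0],[0,0,-1.]])
def goal(pos,yaw,p0=None,R0=None,quiet=False):
    o=env.observe(); p0=o['position'] if p0 is None else np.array(p0); R0=o['tool_rot'] if R0 is None else R0
    s=R0.T@(np.array(pos)-p0)/.3; w=Ro.from_matrix(R0.T@Rd(yaw)).as_rotvec()/np.radians(45)
    print(np.round(s,4).tolist(),np.round(w,4).tolist())
E
python3 - <<'E'
from h import *
goal((.35,.42,.30),115); goal((.46,.32,.33),90, (.35,.42,.30),Rd(115))
b=goal((.56,.32,.33),90,(.46,.32,.33),Rd(90))
E
```

```text
[-0.5595, -0.0984, -0.2305] [-0.0014, 0.0002, 0.9571]
[-0.4571, 0.1914, -0.1] [0.0, 0.0, 0.5556]
[0.0, 0.3333, 0.0] [0.0, 0.0, 0.0]
```

Emit:
{"api": "step_arm", "payload": {
  "targets": [
    [[-0.56,-0.098,-0.23],[-0.0014,0,0.957]],
    [[-0.56,-0.098,-0.23],[-0.0014,0,0.957]],
    [[-0.56,-0.098,-0.23],[-0.0014,0,0.957]],
    [[-0.56,-0.098,-0.23],[-0.0014,0,0.957]],
    [[-0.56,-0.098,-0.23],[-0.0014,0,0.957]],
    [[-0.56,-0.098,-0.23],[-0.0014,0,0.957]],
    [[-0.56,-0.098,-0.23],[-0.0014,0,0.957]]
  ]
}}

```text
time_s: 0.73
position: [0.3512, 0.4195, 0.3003]
tool_rot: [[-0.417, 0.909, 0.001], [0.909, 0.417, 0.001], [0.0, 0.001, -1.0]]
ft_force: [-0.1, -0.6, -1.8]
grip_width: 0.0853
gripper_force: 0.0
```

Emit:
{"api": "step_arm", "payload": {
  "targets": [
    [[-0.457,0.191,-0.1],[0,0,0.556]],
    [[-0.457,0.191,-0.1],[0,0,0.556]],
    [[-0.457,0.191,-0.1],[0,0,0.556]],
    [[-0.457,0.191,-0.1],[0,0,0.556]],
    [[-0.457,0.191,-0.1],[0,0,0.556]],
    [[-0.457,0.191,-0.1],[0,0,0.556]],
    [[-0.457,0.191,-0.1],[0,0,0.556]]
  ]
}}

```text
time_s: 1.32
position: [0.4594, 0.3207, 0.3298]
tool_rot: [[-0.004, 1.0, -0.0], [1.0, 0.004, 0.001], [0.001, -0.0, -1.0]]
ft_force: [-0.9, 1.0, 0.8]
grip_width: 0.0852
gripper_force: 0.0
```

```bash
python3 - <<'E'
from h import *
snap('wrist','w1'); print(env.observe()['position'])
E
```

```text
[0.45909671 0.32095426 0.32995388]
```

Emit:
{"api": "step_arm", "payload": {
  "targets": [
    [[0,0.333,0],[0,0,0]],
    [[0,0.333,0],[0,0,0]],
    [[0,0.333,0],[0,0,0]],
    [[0,0.333,0],[0,0,0]],
    [[0,0.333,0],[0,0,0]]
  ]
}}

```text
time_s: 1.78
position: [0.5596, 0.321, 0.3294]
tool_rot: [[-0.002, 1.0, -0.001], [1.0, 0.002, 0.0], [0.0, -0.001, -1.0]]
ft_force: [-0.6, -0.3, -0.1]
grip_width: 0.085
gripper_force: 0.0
```

```bash
python3 - <<'E'
from h import *
snap('wrist','w2'); print(env.observe()['position'],env.observe()['tool_rot'])
E
```

```text
[0.55893737 0.32106108 0.3301845 ] [[-2.20989170e-03  9.99997554e-01 -8.68808589e-05]
 [ 9.99997300e-01  2.20995354e-03  7.18314097e-04]
 [ 7.18504343e-04 -8.52932279e-05 -9.99999738e-01]]
```

View pics/w1.png

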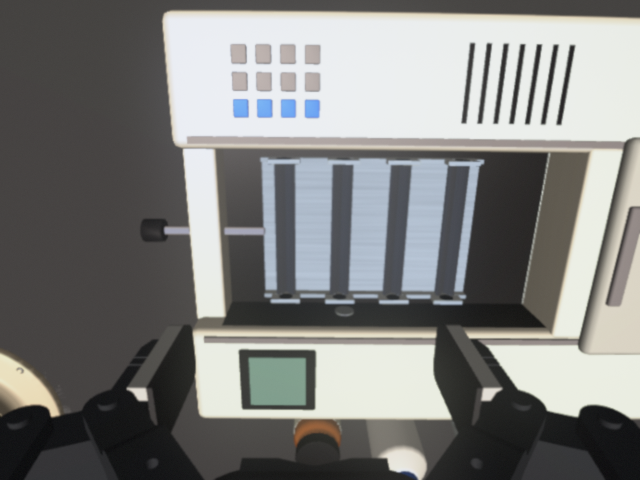

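View pics/w2.png

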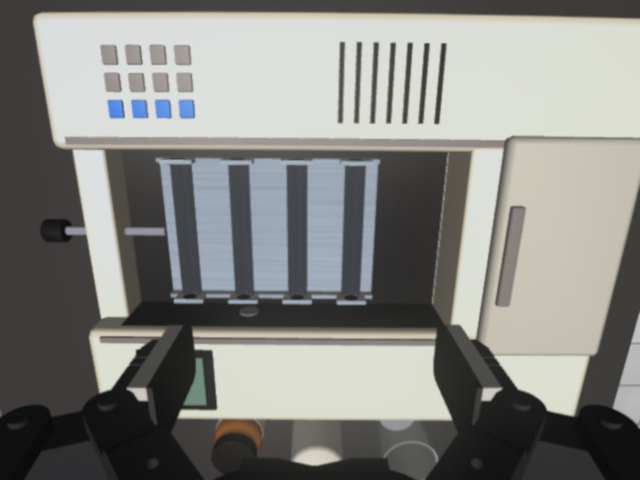

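Both wrist views show the four dark V stripes. In w1 they are at columns of about 285, 341, 397 and 455, rows 160–295. In w2 they are at about 184, 240, 297 and 353. The knob is on the left and the end plates are at rows of about 160 and 298.

```bash
python3 - <<'E'
from h import *
np.set_printoptions(precision=4,suppress=True)
res={}
D={k:load(k) for k in('w1','w2')}
for k,x0,x1 in(('w1',255,485),('w2',155,382)):
    g=cv2.GaussianBlur(cv2.cvtColor(D[k]['img'],cv2.COLOR_RGB2GRAY),(3,3),0).astype(float); L=[]
    for r in range(175,286,5):
        p=g[r,x0:x1]; t=125; e=[]
        for i in range(len(p)-1):
            if (p[i]-t)*(p[i+1]-t)<0: e.append((x0+i+(t-p[i])/(p[i+1]-p[i]),np.sign(p[i+1]-p[i])))
        f=[a for a,s in e if s<0][:4]; b=[a for a,s in e if s>0][1:5]
        if len(f)==4 and len(b)==4 : L.append([(r,x,y) for x,y in zip(f,b)])
    res[k]=np.array(L); print(k,res[k].shape,res[k][len(L)//2])
a,b=res['w1'],res['w2']
rows=sorted(set(a[:,0,0])&set(b[:,0,0]))
print(rows[0],rows[-1],len(rows))
def xy(k,z,arr):
    out=[]
    for i in range(4):
        for j in(1,2):
            P=plane(D[k],np.c_[arr[:,i,j],arr[:,i,0]],z); q=np.polyfit(P[:,1],P[:,0],1); out.append([np.polyval(q,.30),q[0]])
    return np.array(out)
for z in np.arange(.03,.10,.01):
    A,B=xy('w1',z,a),xy('w2',z,b); print(z,(A-B)[:,0].mean(),(A-B)[:,0].std(),(A[:,0]+B[:,0]).reshape(4,2).mean(1)/2,np.diff(A[:,0].reshape(4,2),axis=1).ravel(),A[:,1].mean(),B[:,1].mean())
# depth map
for k,pts in(('w1',[(313,230),(370,230),(285,230),(341,230),(510,240),(240,180),(175,230),(154,230),(204,240),(400,335)]),('w2',[(211,230),(268,230),(412,230)])):
    print(k,depth(D[k],pts))
g=cv2.cvtColor(D['w1']['img'],cv2.COLOR_RGB2GRAY); c=g[:,313];print(c[150:170],c[285:310]); print(g[:,397][150:170],g[:,397][285:310])
E
```

```text
w1 (18, 4, 3) [[235.     275.5676 294.6286]
 [235.     330.7714 349.9655]
 [235.     386.3438 405.3243]
 [235.     440.2895 460.45  ]]
w2 (20, 4, 3) [[230.     163.1786 196.6364]
 [230.     175.6562 251.25  ]
 [230.     231.2121 306.9355]
 [230.     286.7407 362.7097]]
175.0 285.0 17
0.03 0.013872675018280246 0.006225224336761458 [0.4232 0.4881 0.5492 0.6091] [0.0201 0.0065 0.0069 0.0117] 0.013265203134523437 0.019819922889316725
0.04 0.011306176097471497 0.006076539077027502 [0.4252 0.4885 0.5483 0.6068] [0.0194 0.0065 0.0068 0.0116] 0.013265203134523671 0.019819922889316464
0.05 0.008739677176662741 0.005929255278232566 [0.4272 0.4889 0.5473 0.6045] [0.0188 0.0064 0.0067 0.0115] 0.013265203134523451 0.019819922889317172
0.060000000000000005 0.0061731782558538464 0.005783480011413874 [0.4292 0.4894 0.5464 0.6022] [0.0181 0.0064 0.0066 0.0114] 0.013265203134523191 0.01981992288931677
0.07 0.0036066793350450835 0.005639330263300193 [0.4312 0.4898 0.5454 0.5999] [0.0175 0.0063 0.0066 0.0113] 0.01326520313452308 0.01981992288931659
0.08000000000000002 0.0010401804142363344 0.00549693391
[... 412 characters left out ...]
89316895
w1 [[0.4584 0.2819 0.0581]
 [0.5171 0.2822 0.0582]
 [0.4298 0.283  0.0623]
 [0.4869 0.2836 0.0633]
 [0.6654 0.2711 0.0551]
 [0.3854 0.333  0.056 ]
 [0.3206 0.2854 0.0718]
 [0.3023 0.2874 0.079 ]
 [0.354  0.2809 0.0904]
 [0.5425 0.1948 0.1183]]
w2 [[0.4532 0.282  0.0578]
 [0.5121 0.2821 0.0579]
 [0.661  0.282  0.0556]]
[ 97  93  92  92  91  93 101 123 157 178 184 183 185 186 186 187 188 188
 189 189] [188 189 189 187 175 142 106 100 123 155 176 171 139  86  61  59  56  50
  45  45  44  44  45  45  45]
[114  87  81  80  80  78  81  86  85  92 145 191 199 192 166 116  86  83
  82  82] [ 79  79  79  78  78  77  78  78  81  84  75  57  48  53  94 157 190 187
 153  99  57  47  46  46  47]
```

```bash
python3 - <<'E'
from h import *
np.set_printoptions(precision=4,suppress=True)
D={k:load(k) for k in('w1','w2')}; G={'w1':(285,341,396,452),'w2':(185,241,297,353)}
def edges(k,r):
    g=cv2.GaussianBlur(cv2.cvtColor(D[k]['img'],cv2.COLOR_RGB2GRAY),(3,3),0).astype(float)[r]; o=[]
    for c in G[k]:
        e=[]
        for s in(-1,1):
            x=c
            while g[x]<125: x+=s
            e.append(x-s*(g[x]-125)/(g[x]-g[x-s]))
        o.append(e)
    return np.array(o)
rows=np.arange(185,281,5); E={k:np.array([edges(k,r) for r in rows]) for k in D}
for k in D: print(k,E[k][0].ravel(),E[k][-1].ravel())
def xy(k,z):
    out=[]
    for i in range(4):
        for j in(0,1):
            P=plane(D[k],np.c_[E[k][:,i,j],rows],z); q=np.polyfit(P[:,1],P[:,0],1); out.append([np.polyval(q,.28),q[0]])
    return np.array(out)
for z in np.arange(.05,.081,.005):
    A,B=xy('w1',z),xy('w2',z); print(z,(A-B)[:,0],'\n ',A[:,0].reshape(4,2).mean(1),B[:,0].reshape(4,2).mean(1),np.diff(A[:,0].reshape(4,2),axis=1).ravel(),A[:,1].mean(),B[:,1].mean())
# end plate tops: bright plate rows triangulated
for k in D:
    print(k,'ray rows',[plane(D[k],[(G[k][i],r) ],.0815)[0].tolist() for i in (1,2) for r in (161.5,301.5)])
E
```

```text
w1 [274.4062 294.4706 332.     351.931  389.5714 409.3333 445.5405 466.7105] [276.2424 295.     329.7222 348.3529 383.25   401.5676 435.2895 455.    ]
w2 [171.1875 193.1724 228.5357 249.5172 286.2188 307.0345 343.8571 364.6774] [180.5938 201.     233.9615 253.3333 287.3125 306.9062 340.8621 360.3667]
0.05 [0.005  0.0029 0.0049 0.0039 0.0049 0.0039 0.0035 0.0039] 
  [0.4289 0.4873 0.5458 0.6036] [0.425  0.483  0.5414 0.5999] [0.0202 0.0202 0.0201 0.0216] 0.00592285485004768 0.005018158733825244
0.055 [0.0037 0.0017 0.0036 0.0026 0.0036 0.0026 0.0023 0.0027] 
  [0.4292 0.487  0.5448 0.6019] [0.4266 0.4839 0.5416 0.5994] [0.02   0.0199 0.0199 0.0213] 0.005922854850048301 0.0050181587338257805
0.06 [0.0025 0.0005 0.0024 0.0014 0.0024 0.0014 0.0011 0.0014] 
  [0.4296 0.4867 0.5437 0.6002] [0.4281 0.4848 0.5418 0.5989] [0.0197 0.0197 0.0197 0.0211] 0.005922854850047832 0.005018158733825309
0.065 [ 0.0012 -0.0008  0.0012  0.0002  0.0011  0.0002 -0.0002  0.0002] 
  [0.43   0.4863 0.5427 0.5985] [0.4297 0.4857 0.542  0.5984] [0.0195 0.0195 0.0194 0.0208] 0.0059228548500476035 0.00501815873382
[... 502 characters left out ...]
.0026 -0.0035 -0.0039 -0.0035] 
  [0.431  0.4853 0.5396 0.5933] [0.4345 0.4884 0.5427 0.597 ] [0.0188 0.0188 0.0187 0.02  ] 0.005922854850047948 0.005018158733825769
w1 ray rows [[0.48410944785033616, 0.35472884344815553, 0.08150000000000002], [0.48754106987622764, 0.21223085567878927, 0.08150000000000002], [0.5349573706919184, 0.3549984362266123, 0.08150000000000002], [0.5442445241628522, 0.2124411512117876, 0.08150000000000002]]
w2 ray rows [[0.4918921528839825, 0.3548162163509118, 0.08150000000000002], [0.4844817689202853, 0.2123020775998768, 0.08150000000000002], [0.5436183732919497, 0.35491212433166947, 0.08150000000000002], [0.5421709998048051, 0.2125396646289728, 0.08150000000000002]]
```

The beds' x positions are .430, .486, .542 and .598 at y=.28. The 56 mm pitch matches, and stereo puts the rims at about .068, against .0695 from the floor at .0555. The mid-length is at y≈.2836 and the seated axis at z≈.077. Next I'll measure the rack.

```bash
python3 - <<'E'
from h import *
goal((.55,.05,.33),67); goal((.542,-.231,.33),44, (.55,.05,.33),Rd(67))
b=goal((.612,-.303,.33),44,(.542,-.231,.33),Rd(44))
E
```

```text
[-0.9035, -0.0318, -0.0] [-0.0003, -0.0009, 0.5139]
[-0.8726, 0.3414, 0.0] [0.0, 0.0, 0.5111]
[0.0011, 0.3347, 0.0] [0.0, 0.0, 0.0]
```

Emit:
{"api": "step_arm", "payload": {
  "targets": [
    [[-0.9,-0.032,0],[0,-0.001,0.514]],
    [[-0.9,-0.032,0],[0,-0.001,0.514]],
    [[-0.9,-0.032,0],[0,-0.001,0.514]],
    [[-0.9,-0.032,0],[0,-0.001,0.514]],
    [[-0.9,-0.032,0],[0,-0.001,0.514]],
    [[-0.9,-0.032,0],[0,-0.001,0.514]],
    [[-0.9,-0.032,0],[0,-0.001,0.514]],
    [[-0.9,-0.032,0],[0,-0.001,0.514]]
  ]
}}

```text
time_s: 2.5
position: [0.549, 0.0475, 0.331]
tool_rot: [[0.395, 0.919, 0.002], [0.919, -0.395, -0.001], [-0.0, 0.002, -1.0]]
ft_force: [-0.4, -0.0, 0.2]
grip_width: 0.0853
gripper_force: 0.0
```

Emit:
{"api": "step_arm", "payload": {
  "targets": [
    [[-0.873,0.341,0],[0,0,0.511]],
    [[-0.873,0.341,0],[0,0,0.511]],
    [[-0.873,0.341,0],[0,0,0.511]],
    [[-0.873,0.341,0],[0,0,0.511]],
    [[-0.873,0.341,0],[0,0,0.511]],
    [[-0.873,0.341,0],[0,0,0.511]],
    [[-0.873,0.341,0],[0,0,0.511]],
    [[-0.873,0.341,0],[0,0,0.511]],
    [[-0.873,0.341,0],[0,0,0.511]]
  ]
}}

```text
time_s: 3.25
position: [0.5412, -0.2304, 0.3303]
tool_rot: [[0.721, 0.693, 0.001], [0.693, -0.721, 0.0], [0.001, 0.0, -1.0]]
ft_force: [0.3, 0.3, 0.0]
grip_width: 0.0855
gripper_force: 0.0
```

```bash
python3 - <<'E'
from h import *
snap('wrist','w3'); print(env.observe()['position'])
E
```

```text
[ 0.54141383 -0.22934751  0.33061726]
```

Emit:
{"api": "step_arm", "payload": {
  "targets": [
    [[0,0.333,0],[0,0,0]],
    [[0,0.333,0],[0,0,0]],
    [[0,0.333,0],[0,0,0]],
    [[0,0.333,0],[0,0,0]],
    [[0,0.333,0],[0,0,0]]
  ]
}}

```text
time_s: 3.72
position: [0.6115, -0.301, 0.3299]
tool_rot: [[0.719, 0.695, 0.0], [0.695, -0.719, 0.001], [0.001, -0.0, -1.0]]
ft_force: [-0.1, 0.6, -0.6]
grip_width: 0.0855
gripper_force: 0.0
```

```bash
python3 - <<'E'
from h import *
snap('wrist','w4'); print(env.observe()['position'],env.observe()['tool_rot'])
cv2.imwrite('pics/w34.png',cv2.resize(np.vstack([load('w3')['img'],load('w4')['img']])[:,:,::-1],None,fx=.62,fy=.62))
E
```

```text
[ 0.61100765 -0.30070007  0.33075262] [[ 7.19296632e-01  6.94702404e-01  9.61447342e-04]
 [ 6.94702656e-01 -7.19297025e-01  9.50537871e-05]
 [ 7.57600308e-04  5.99548154e-04 -9.99999533e-01]]
```

View pics/w34.png

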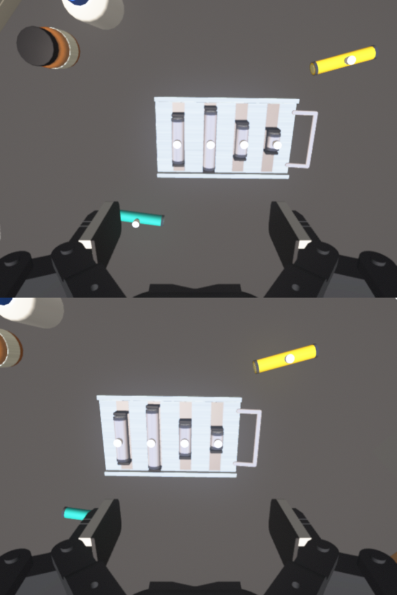

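The two halves show w3 above w4. From the loop, on the right, the cells are 30, 55, 105 and 80. The stoppers are at full-scale columns of about 442, 393, 339 and 285 in w3 and 352, 297, 243 and 190 in w4, row ≈234.

```bash
python3 - <<'E'
from h import *
np.set_printoptions(precision=4,suppress=True)
D={k:load(k) for k in('w3','w4')}; G={'w3':(442,393,339,285),'w4':(352,297,243,190)}
C={}
for k in D:
    g=cv2.cvtColor(D[k]['img'],cv2.COLOR_RGB2GRAY); o=[]
    for u in G[k]:
        r=15;p=g[234-r:234+r+1,u-r:u+r+1]; m=(p>222).astype(np.uint8)
        n,l,s,c=cv2.connectedComponentsWithStats(m); i=1+np.argmax(s[1:,4]); o.append((u-r+c[i][0],234-r+c[i][1])); print(k,o[-1],s[i],p.max())
    C[k]=o
T=tri(D['w3'],C['w3'],D['w4'],C['w4']); print(T); print(np.linalg.norm(np.diff(T[:,:2],axis=0),axis=1)); 
p=np.polyfit(T[:,0],T[:,1],1); print('line yaw',np.degrees(np.arctan(p[0])), T[:,1]-np.polyval(p,T[:,0]))
print(depth(D['w3'],C['w3']),depth(D['w4'],C['w4']))
# rack plate long edges, dark->bright, w3/w4 at z .012
for k,x0,x1 in(('w3',260,460),('w4',180,370)):
    g=cv2.GaussianBlur(cv2.cvtColor(D[k]['img'],cv2.COLOR_RGB2GRAY),(3,3),0).astype(int)
    t=[];
    for x in range(x0,x1,10):
        for r in range(120,200):
            if g[r,x]>120: t.append((x,r)); break
    P=plane(D[k],t,.012); q=np.polyfit(P[:,0],P[:,1],1); print('edge yaw',np.degrees(np.arctan(q[0])),np.std(P[:,1]-np.polyval(q,P[:,0])))
d=D['w3'];cv2.imwrite('pics/c3.png',cv2.resize(d['img'][140:300,240:520,::-1],None,fx=2.8,fy=2.8,interpolation=2))
E
```

```text
w3 (np.float64(451.2932098765432), np.float64(234.85493827160494)) [ 14   0  17  31 324] 255
w3 (np.float64(400.1287356321839), np.float64(234.37471264367815)) [  9   0  22  31 435] 255
w3 (np.float64(338.43824701195217), np.float64(238.0398406374502)) [  8   9  15  22 251] 255
w3 (np.float64(285.66101694915255), np.float64(236.97457627118644)) [  9   8  14  23 236] 255
w4 (np.float64(363.7894736842105), np.float64(234.67105263157896)) [ 22   0   9  31 228] 255
w4 (np.float64(284.5), np.float64(234.0)) [  0   0   6  31 186] 255
w4 (np.float64(237.49333333333334), np.float64(236.38476190476192)) [  0   0  23  31 525] 255
w4 (np.float64(184.481884057971), np.float64(236.03442028985506)) [  0   0  25  31 552] 255
[[ 0.6087 -0.3806  0.0183  0.002 ]
 [ 0.5764 -0.2982  0.1281  0.0019]
 [ 0.5286 -0.2746  0.0791  0.0031]
 [ 0.4935 -0.2365  0.0806  0.0023]]
[0.0885 0.0532 0.0519]
line yaw -48.63968062170165 [-0.0185  0.0271 -0.0035 -0.0052]
[[ 0.6073 -0.3629  0.0587]
 [ 0.5707 -0.3246  0.0576]
 [ 0.5237 -0.281   0.0587]
 [ 0.4868 -0.2407  0.0592]] [[ 0.6087 -0.3816  0.0125]
 [ 0.5461 -0.3155  0.0129]
 [ 0.5063 -0.2786  0.0127]
 [ 0.4846 -0.2353  0.0586]]
edge yaw -46.76418215849128 0.00043347627099802585
edge yaw -46.758809067989816 0.0004573443307225467
```

View pics/c3.png

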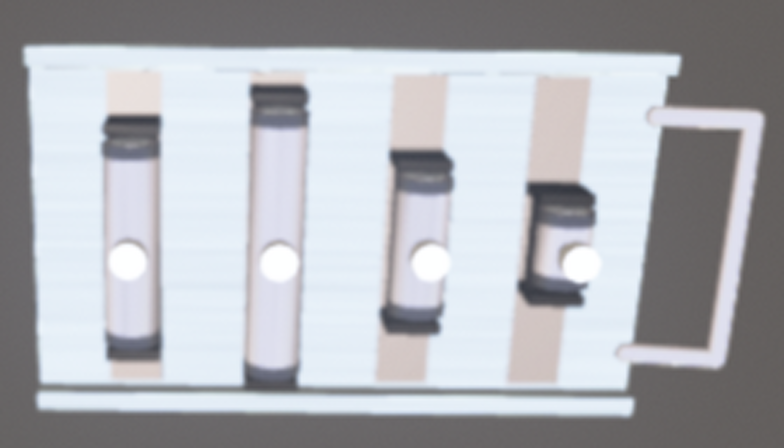

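Crop c3 shows the round white stoppers at about (128,261), (279,262), (431,262) and (581,263). In the full w3 image that is columns 286, 340, 394 and 447, row ≈233.5. They are whiter than the bluish plate, so I'll mask on min-RGB.

```bash
python3 - <<'E'
from h import *
np.set_printoptions(precision=4,suppress=True)
D={k:load(k) for k in('w3','w4')}; G={'w3':(447,394,340,286),'w4':(352,298,244,190)}
C={}
for k in D:
    m=(D[k]['img'].min(2)>226).astype(np.uint8); n,l,s,c=cv2.connectedComponentsWithStats(m,connectivity=4); o=[]
    for u in G[k]:
        i=[j for j in range(1,n) if s[j,4]>40 and abs(c[j][0]-u)<10 and abs(c[j][1]-234)<10]
        print(k,[(c[j],s[j]) for j in i]); o.append(c[i[0]])
    C[k]=o
T=tri(D['w3'],C['w3'],D['w4'],C['w4']); print(T); print(np.linalg.norm(np.diff(T[:,:2],axis=0),axis=1)); 
p=np.polyfit(T[:,0],T[:,1],1); print('line yaw',np.degrees(np.arctan(p[0])), T[:,1]-np.polyval(p,T[:,0]))
print(depth(D['w3'],C['w3'])[:,2],depth(D['w4'],C['w4'])[:,2])
print(plane(D['w3'],C['w3'],.0586),plane(D['w4'],C['w4'],.0586))
E
```

```text
w3 []Traceback (most recent call last):
  File "<stdin>", line 9, in <module>
IndexError: list index out of range
```

```bash
python3 - <<'E'
from h import *
np.set_printoptions(precision=4,suppress=True)
D={k:load(k) for k in('w3','w4')}; G={'w3':(447,394,340,286),'w4':(352,298,244,190)}
C={}
print(D['w3']['img'][233,[447,420,394,340,286,366]],D['w3']['img'][200,[340,286]])
for k in D:
    g=cv2.GaussianBlur(D[k]['img'].min(2),(3,3),0); o=[]
    for u in G[k]:
        q=g[216:252,u-18:u+19]; q=cv2.resize(q,None,fx=4,fy=4,interpolation=2)
        h=cv2.HoughCircles(q,cv2.HOUGH_GRADIENT,1,100,param1=60,param2=8,minRadius=20,maxRadius=40)
        x,y,r=h[0,0]; o.append((u-18+(x+.5)/4-.5,216+(y+.5)/4-.5)); print(k,o[-1],r/4)
    C[k]=o
T=tri(D['w3'],C['w3'],D['w4'],C['w4']); print(T); print(np.linalg.norm(np.diff(T[:,:2],axis=0),axis=1)); 
p=np.polyfit(T[:,0],T[:,1],1); print('line yaw',np.degrees(np.arctan(p[0])), T[:,1]-np.polyval(p,T[:,0]))
print(depth(D['w3'],C['w3'])[:,2],depth(D['w4'],C['w4'])[:,2])
print(plane(D['w3'],C['w3'],.0586),plane(D['w4'],C['w4'],.0586))
E
```

```text
[[254 255 255]
 [230 239 247]
 [254 255 255]
 [254 255 255]
 [254 255 255]
 [230 239 247]] [[221 222 237]
 [222 223 238]]
w3 (np.float32(439.75), np.float32(230.0)) 9.85
w3 (np.float32(394.25), np.float32(234.25)) 7.475
w3 (np.float32(339.25), np.float32(233.75)) 6.65
w3 (np.float32(285.0), np.float32(233.25)) 6.5
w4 (np.float32(351.25), np.float32(236.0)) 6.65
w4 (np.float32(297.0), np.float32(236.0)) 7.25
w4 (np.float32(242.75), np.float32(235.25)) 6.45
w4 (np.float32(192.0), np.float32(231.75)) 5.975
[[ 0.601  -0.3672  0.0239  0.005 ]
 [ 0.567  -0.3183  0.0631  0.0002]
 [ 0.5278 -0.2781  0.0598  0.0001]
 [ 0.4865 -0.2387  0.0447  0.0029]]
[0.0596 0.0561 0.057 ]
line yaw -47.916033005145685 [-0.0052  0.006   0.0027 -0.0035]
[0.05   0.0592 0.0589 0.059 ] [0.059  0.059  0.0597 0.0597]
[[ 0.6024 -0.3503  0.0586]
 [ 0.5667 -0.3198  0.0586]
 [ 0.5276 -0.2784  0.0586]
 [ 0.4891 -0.2376  0.0586]] [[ 0.6048 -0.3595  0.0586]
 [ 0.5658 -0.3192  0.0586]
 [ 0.5273 -0.2782  0.0586]
 [ 0.4937 -0.238   0.0586]]
```

Stoppers read R=254 against R=230 for the plate, so a red-channel threshold of 246 separates them.

```bash
python3 - <<'E'
from h import *
np.set_printoptions(precision=4,suppress=True)
D={k:load(k) for k in('w3','w4')}; G={'w3':(447,394,340,286),'w4':(352,298,244,190)}
C={}
for k in D:
    m=(D[k]['img'][:,:,0]>243).astype(np.uint8); n,l,s,c=cv2.connectedComponentsWithStats(m,connectivity=4); o=[]
    for u in G[k]:
        i=max(j for j in range(1,n) if s[j,4]>20 and abs(c[j][0]-u)<10 and abs(c[j][1]-234)<10)
        print(k,c[i],s[i]); o.append(c[i])
    C[k]=o
T=tri(D['w3'],C['w3'],D['w4'],C['w4']); print(T); print(np.linalg.norm(np.diff(T[:,:2],axis=0),axis=1)); 
p=np.polyfit(T[:,0],T[:,1],1); print('line yaw',np.degrees(np.arctan(p[0])), T[:,1]-np.polyval(p,T[:,0]))
print(depth(D['w3'],C['w3'])[:,2],depth(D['w4'],C['w4'])[:,2])
print(plane(D['w3'],C['w3'],.0586)[:,:2],plane(D['w4'],C['w4'],.0586)[:,:2])
E
```

```text
w3 [447.7542 234.0508] [442 229  13  11 118]
w3 [393.6885 233.5902] [388 228  13  12 122]
w3 [339.2846 233.7154] [333 228  13  12 123]
w3 [285.0833 233.2917] [279 228  13  12 120]
w4 [351.3391 235.687 ] [345 230  13  12 115]
w4 [297.2602 235.3333] [291 230  13  12 123]
w4 [243.0163 235.3252] [237 230  13  12 123]
w4 [188.7742 234.5645] [183 229  13  12 124]
[[ 0.6053 -0.3589  0.0602  0.    ]
 [ 0.5667 -0.3186  0.0594  0.0002]
 [ 0.5276 -0.2784  0.0588  0.0002]
 [ 0.4895 -0.2375  0.0598  0.    ]]
[0.0557 0.0561 0.0559]
line yaw -46.27874185140683 [ 0.0002  0.0001 -0.0006  0.0004]
[0.0587 0.0598 0.0588 0.059 ] [0.0591 0.0593 0.0592 0.0592]
[[ 0.6053 -0.3596]
 [ 0.5668 -0.3188]
 [ 0.5276 -0.2784]
 [ 0.4891 -0.2377]] [[ 0.6051 -0.3593]
 [ 0.5665 -0.3189]
 [ 0.5275 -0.2785]
 [ 0.4889 -0.2375]]
```

The measurements check out: pitch 55.9 mm, stopper tops at .059 so the axis is at .034, and line yaw −46.4°. I'll start with cell_30.

```bash
python3 - <<'E'
from h import *
goal((.6052,-.3594,.13),43.6)
E
```

```text
[-0.1504, 0.1269, 0.6691] [0.0008, -0.001, 0.009]
```

Emit:
{"api": "step_arm", "payload": {
  "targets": [
    [[-0.15,0.127,0.669],[0.001,-0.001,0.009]],
    [[-0.15,0.127,0.669],[0.001,-0.001,0.009]],
    [[-0.15,0.127,0.669],[0.001,-0.001,0.009]],
    [[-0.15,0.127,0.669],[0.001,-0.001,0.009]],
    [[-0.15,0.127,0.669],[0.001,-0.001,0.009]],
    [[-0.15,0.127,0.669],[0.001,-0.001,0.009]],
    [[-0.15,0.127,0.669],[0.001,-0.001,0.009]],
    [[-0.15,0.127,0.669],[0.001,-0.001,0.009]],
    [[-0.15,0.127,0.669],[0.001,-0.001,0.009]]
  ],
  "jaw": 40,
  "grip_force": 40
}}

```text
time_s: 4.52
position: [0.6061, -0.3611, 0.1338]
tool_rot: [[0.725, 0.689, 0.004], [0.689, -0.725, -0.004], [0.0, 0.006, -1.0]]
ft_force: [-0.1, -0.2, 0.7]
grip_width: 0.04
gripper_force: 0.0
```

```bash
python3 - <<'E'
from h import *
d=snap('wrist','w5'); print(env.observe()['position'],env.observe()['grip_width']);goal((.6052,-.3594,.0262),43.6)
E
```

```text
[ 0.60590691 -0.36123746  0.13328923] 0.039749173434533956
[0.0024, -0.0079, 0.3569] [0.0066, -0.0005, -0.0018]
```

View pics/w5.png

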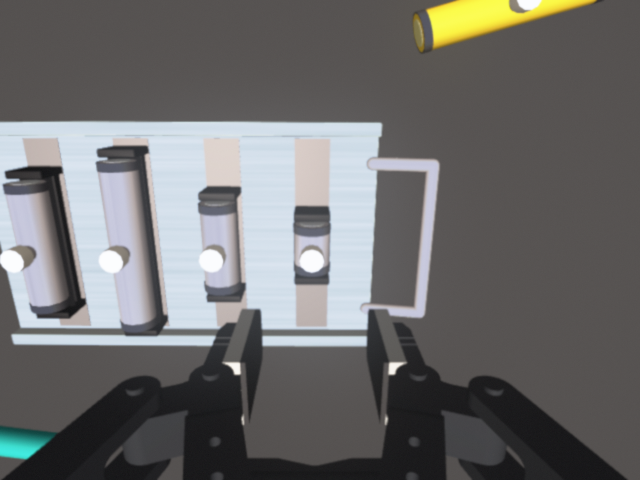

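The cell_30 stopper at (312,260) sits midway between the fingers (columns 240 and 385). I'll descend.

Emit:
{"api": "step_arm", "payload": {
  "targets": [
    [[0.002,-0.008,0.12],[0.006,0,0]],
    [[0.002,-0.008,0.24],[0.006,0,0]],
    [[0.002,-0.008,0.3],[0.006,0,0]],
    [[0.002,-0.008,0.355],[0.006,0,0]],
    [[0.002,-0.008,0.355],[0.006,0,0]],
    [[0.002,-0.008,0.355],[0.006,0,0]],
    [[0.002,-0.008,0.355],[0.006,0,0]]
  ]
}}

```text
time_s: 5.15
position: [0.6045, -0.36, 0.0256]
tool_rot: [[0.726, 0.688, -0.001], [0.688, -0.726, 0.001], [0.0, -0.001, -1.0]]
ft_force: [0.2, 0.3, -0.1]
grip_width: 0.0396
gripper_force: 0.0
```

```bash
python3 - <<'E'
from h import *
print(env.observe()['position'],env.observe()['ft_force']);goal((.6052,-.3594,.0262),43.6)
E
```

```text
[ 0.60448972 -0.35995865  0.02556302] [ 0.20276177  0.30061419 -0.06936164]
[0.003, 0.0003, -0.0021] [-0.0017, -0.0001, -0.0029]
```

Good. Close.

Emit:
{"api": "step_arm", "payload": {
  "targets": [
    [[0,0,0],[0,0,0]],
    [[0,0,0],[0,0,0]],
    [[0,0,0],[0,0,0]],
    [[0,0,0],[0,0,0]],
    [[0,0,0],[0,0,0]],
    [[0,0,0],[0,0,0]]
  ],
  "jaw": 10
}}

```text
time_s: 5.65
position: [0.6049, -0.3607, 0.0254]
tool_rot: [[0.726, 0.688, 0.001], [0.688, -0.726, -0.0], [0.0, 0.001, -1.0]]
ft_force: [3.5, -2.1, 6.4]
grip_width: 0.0201
gripper_force: 40.5
```

```bash
python3 - <<'E'
from h import *
P=[(.6048,-.3597,.026),(.605,-.36,.20),(.52,-.2,.30),(.48,.05,.30),(.4304,.2836,.20),(.4304,.2836,.09)]; Y=[43.6,43.6,53.6,67,89.7,89.7]
goal(P[1],Y[1])
for i in range(1,5): goal(P[i+1],Y[i+1],P[i],Rd(Y[i]))
E
```

```text
[0.002, -0.001, -0.5821] [0.0011, -0.0006, -0.0035]
[0.1626, -0.5816, -0.3333] [0.0, 0.0, -0.2222]
[0.5916, -0.6018, 0.0] [0.0, 0.0, -0.2978]
[0.6522, -0.4564, 0.3333] [0.0, 0.0, -0.5044]
[0.0, 0.0, 0.3667] [0.0, 0.0, 0.0]
```

Emit:
{"api": "step_arm", "payload": {
  "targets": [
    [[0,0,-0.04],[0,0,0]],
    [[0,0,-0.12],[0,0,0]],
    [[0,0,-0.24],[0,0,0]],
    [[0,0,-0.36],[0,0,0]],
    [[0,0,-0.48],[0,0,0]],
    [[0,0,-0.58],[0,0,0]],
    [[0,0,-0.58],[0,0,0]],
    [[0,0,-0.58],[0,0,0]]
  ]
}}

```text
time_s: 6.32
position: [0.6042, -0.36, 0.1993]
tool_rot: [[0.726, 0.688, -0.002], [0.688, -0.726, 0.002], [-0.0, -0.002, -1.0]]
ft_force: [-0.1, 0.2, -1.8]
grip_width: 0.0205
gripper_force: 40.0
```

```bash
python3 - <<'E'
from h import *
snap('wrist','w6');print(env.observe()['position'],env.observe()['grip_width']);goal((.52,-.2,.3),53.6)
E
```

```text
[ 0.60369436 -0.35967442  0.19708259] 0.02050357097719122
[0.1634, -0.5803, -0.3396] [-0.0077, -0.0001, -0.2255]
```

View pics/w6.png

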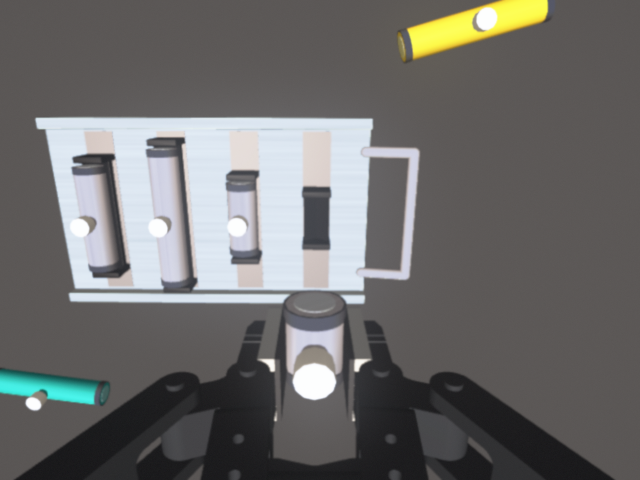

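cell_30 is held level at (315,340) with its stopper up between the fingers. Its rack bed is empty and the others are undisturbed. I'll carry it across.

Emit:
{"api": "step_arm", "payload": {
  "targets": [
    [[0.163,-0.58,-0.34],[-0.007,0,-0.225]],
    [[0.163,-0.58,-0.34],[-0.007,0,-0.225]],
    [[0.163,-0.58,-0.34],[-0.007,0,-0.225]],
    [[0.163,-0.58,-0.34],[-0.007,0,-0.225]],
    [[0.163,-0.58,-0.34],[-0.007,0,-0.225]],
    [[0.163,-0.58,-0.34],[-0.007,0,-0.225]],
    [[0.163,-0.58,-0.34],[-0.007,0,-0.225]]
  ]
}}

```text
time_s: 6.95
position: [0.5197, -0.199, 0.3002]
tool_rot: [[0.592, 0.806, 0.0], [0.806, -0.592, -0.0], [-0.0, 0.0, -1.0]]
ft_force: [0.1, -0.9, -0.7]
grip_width: 0.0204
gripper_force: 40.1
```

Emit:
{"api": "step_arm", "payload": {
  "targets": [
    [[0.592,-0.602,0],[0,0,-0.298]],
    [[0.592,-0.602,0],[0,0,-0.298]],
    [[0.592,-0.602,0],[0,0,-0.298]],
    [[0.592,-0.602,0],[0,0,-0.298]],
    [[0.592,-0.602,0],[0,0,-0.298]],
    [[0.592,-0.602,0],[0,0,-0.298]],
    [[0.592,-0.602,0],[0,0,-0.298]],
    [[0.592,-0.602,0],[0,0,-0.298]]
  ]
}}

```text
time_s: 7.62
position: [0.4802, 0.051, 0.2981]
tool_rot: [[0.388, 0.922, -0.003], [0.922, -0.388, 0.0], [-0.001, -0.003, -1.0]]
ft_force: [0.4, -0.4, -1.9]
grip_width: 0.0205
gripper_force: 40.1
```

Emit:
{"api": "step_arm", "payload": {
  "targets": [
    [[0.652,-0.456,0.333],[0,0,-0.504]],
    [[0.652,-0.456,0.333],[0,0,-0.504]],
    [[0.652,-0.456,0.333],[0,0,-0.504]],
    [[0.652,-0.456,0.333],[0,0,-0.504]],
    [[0.652,-0.456,0.333],[0,0,-0.504]],
    [[0.652,-0.456,0.333],[0,0,-0.504]],
    [[0.652,-0.456,0.333],[0,0,-0.504]],
    [[0.652,-0.456,0.333],[0,0,-0.504]],
    [[0.652,-0.456,0.333],[0,0,-0.504]]
  ]
}}

```text
time_s: 8.37
position: [0.432, 0.2819, 0.199]
tool_rot: [[0.007, 1.0, -0.001], [1.0, -0.007, -0.001], [-0.001, -0.001, -1.0]]
ft_force: [-0.3, 0.3, -1.4]
grip_width: 0.0203
gripper_force: 40.1
```

```bash
python3 - <<'E'
from h import *
snap('wrist','w7');print(env.observe()['position'],env.observe()['grip_width']);goal((.4304,.2836,.0705),89.7)
E
```

```text
[0.43224168 0.28157371 0.19959979] 0.020517456692671614
[0.0071, -0.0062, 0.4303] [-0.0001, 0.0012, -0.0031]
```

View pics/w7.png

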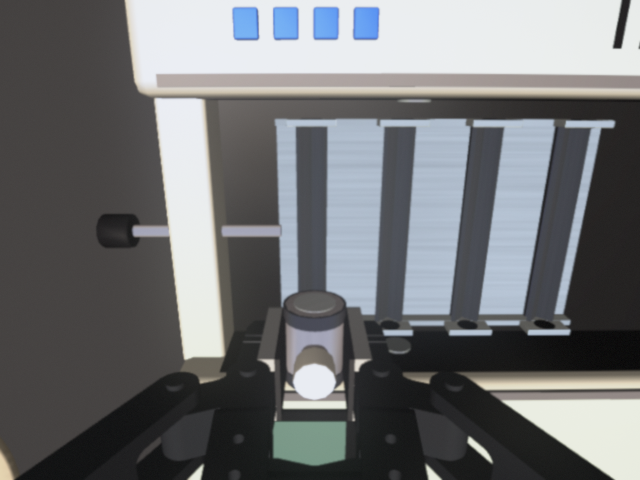

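The first V stripe at column ≈312 lines up with the held cell at column 315. I'll descend in steps.

Emit:
{"api": "step_arm", "payload": {
  "targets": [
    [[0.007,-0.006,0.1],[0,0.001,-0.003]],
    [[0.007,-0.006,0.2],[0,0.001,-0.003]],
    [[0.007,-0.006,0.3],[0,0.001,-0.003]],
    [[0.007,-0.006,0.36],[0,0.001,-0.003]],
    [[0.007,-0.006,0.38],[0,0.001,-0.003]],
    [[0.007,-0.006,0.38],[0,0.001,-0.003]],
    [[0.007,-0.006,0.38],[0,0.001,-0.003]]
  ]
}}

```text
time_s: 9.0
position: [0.4305, 0.2846, 0.087]
tool_rot: [[0.005, 1.0, 0.002], [1.0, -0.005, 0.001], [0.001, 0.002, -1.0]]
ft_force: [-1.0, 0.5, 0.6]
grip_width: 0.0204
gripper_force: 40.1
```

```bash
python3 - <<'E'
from h import *
print(env.observe()['position'],env.observe()['ft_force']);goal((.4304,.2836,.0695),89.7)
E
```

```text
[0.43054737 0.28455401 0.08699926] [-1.03107405  0.48899966  0.63029196]
[-0.0032, -0.0006, 0.0583] [0.0026, -0.0014, 0.0003]
```

Emit:
{"api": "step_arm", "payload": {
  "targets": [
    [[-0.002,0,0.015],[0.002,0,0]],
    [[-0.002,0,0.03],[0.002,0,0]],
    [[-0.002,0,0.045],[0.002,0,0]],
    [[-0.002,0,0.056],[0.002,0,0]],
    [[-0.002,0,0.056],[0.002,0,0]],
    [[-0.002,0,0.056],[0.002,0,0]],
    [[-0.002,0,0.056],[0.002,0,0]]
  ]
}}

```text
time_s: 9.58
position: [0.4297, 0.2847, 0.0692]
tool_rot: [[0.003, 1.0, -0.0], [1.0, -0.003, 0.001], [0.001, -0.0, -1.0]]
ft_force: [1.8, -0.9, -0.8]
grip_width: 0.0204
gripper_force: 40.1
```

Emit:
{"api": "step_arm", "payload": {
  "targets": [
    [[0,0,0.004],[0,0,0]],
    [[0,0,0.004],[0,0,0]],
    [[0,0,0.004],[0,0,0]],
    [[0,0,0.004],[0,0,0]]
  ]
}}

```text
time_s: 9.92
position: [0.43, 0.2848, 0.0688]
tool_rot: [[0.003, 1.0, 0.001], [1.0, -0.003, 0.001], [0.001, 0.001, -1.0]]
ft_force: [1.2, -0.3, 7.3]
grip_width: 0.0205
gripper_force: 40.9
```

Fz rose to 7 N, so the cell is seated. I'll open and lift.

Emit:
{"api": "step_arm", "payload": {
  "targets": [
    [[0,0,0],[0,0,0]],
    [[0,0,0],[0,0,0]],
    [[0,0,0],[0,0,0]],
    [[0,0,0],[0,0,0]],
    [[0,0,0],[0,0,0]]
  ],
  "jaw": 40
}}

```text
time_s: 10.33
position: [0.434, 0.2849, 0.0684]
tool_rot: [[0.004, 1.0, 0.009], [1.0, -0.004, 0.002], [0.002, 0.009, -1.0]]
ft_force: [17.7, -0.4, -9.3]
grip_width: 0.0395
gripper_force: 9.0
```

Emit:
{"api": "step_arm", "payload": {
  "targets": [
    [[0,0,-0.03],[0,0,0]],
    [[0,0,-0.1],[0,0,0]],
    [[0,0,-0.2],[0,0,0]],
    [[0,0,-0.33],[0,0,0]],
    [[0,0,-0.46],[0,0,0]],
    [[0,0,-0.6],[0,0,0]],
    [[0,0,-0.7],[0,0,0]],
    [[0,0,-0.77],[0,0,0]],
    [[0,0,-0.77],[0,0,0]]
  ]
}}

```text
time_s: 11.08
position: [0.4303, 0.285, 0.3032]
tool_rot: [[0.003, 1.0, 0.006], [1.0, -0.003, 0.003], [0.003, 0.006, -1.0]]
ft_force: [0.5, -0.3, 0.8]
grip_width: 0.0399
gripper_force: 0.0
```

```bash
python3 - <<'E'
from h import *
d=snap('wrist','w8');print(env.observe()['position'])
P=[(.48,.05,.30),(.5667,-.3187,.24),(.5667,-.3187,.12),(.5667,-.3187,.0262)]; Y=[67,43.6,43.6,43.6]
goal(P[0],Y[0])
# stopper of placed cell
m=(d['img'][:,:,0]>243).astype(np.uint8); n,l,s,c=cv2.connectedComponentsWithStats(m,connectivity=4)
for j in range(1,n):
    if 60<s[j,4]<400: print(c[j],s[j],depth(d,[c[j]]),plane(d,[c[j]],.1021))
E
```

```text
[0.42972839 0.28473144 0.30043712]
[-0.7819, 0.1701, 0.0002] [0.0018, -0.0029, 0.5071]
```

View pics/w8.png

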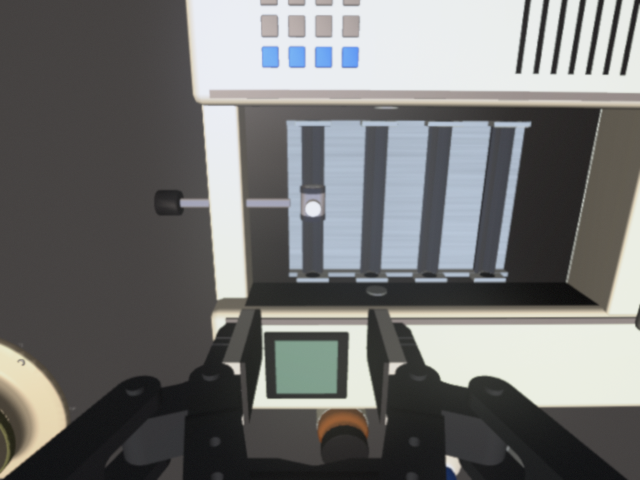

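cell_30 rests in bed 1 at (313,205), stopper up and about mid-length. On opening, a finger brushed something at the wall or rod side with 18 N, so I'll release with a smaller opening from now on. Next is cell_55.

```bash
python3 - <<'E'
from h import *
goal((.47,.02,.30),65)
goal((.5667,-.3187,.20),43.6,(.515,-.2,.3),Rd(53.6)); goal((.515,-.2,.3),53.6,(.47,.02,.30),Rd(65));goal((.5667,-.3187,.15),43.6,(.47,.02,.30),Rd(65))
goal((.54,-.25,.22),43.6,(.47,.02,.30),Rd(65)); goal((.5667,-.3187,.13),43.6,(.54,-.25,.22),Rd(43.6))
E
```

```text
[-0.882, 0.137, -0.0] [0.0018, -0.003, 0.5515]
[-0.2162, 0.3735, 0.3333] [0.0, 0.0, 0.2222]
[-0.6012, 0.4459, 0.0] [0.0, 0.0, 0.2533]
[-0.887, 0.7693, 0.5] [0.0, 0.0, 0.4756]
[-0.7171, 0.5918, 0.2667] [0.0, 0.0, 0.4756]
[-0.0935, 0.2272, 0.3] [0.0, 0.0, 0.0]
```

Emit:
{"api": "step_arm", "payload": {
  "targets": [
    [[-0.88,0.137,0],[0.002,-0.003,0.551]],
    [[-0.88,0.137,0],[0.002,-0.003,0.551]],
    [[-0.88,0.137,0],[0.002,-0.003,0.551]],
    [[-0.88,0.137,0],[0.002,-0.003,0.551]],
    [[-0.88,0.137,0],[0.002,-0.003,0.551]],
    [[-0.88,0.137,0],[0.002,-0.003,0.551]],
    [[-0.88,0.137,0],[0.002,-0.003,0.551]],
    [[-0.88,0.137,0],[0.002,-0.003,0.551]]
  ]
}}

```text
time_s: 11.8
position: [0.4697, 0.0172, 0.2967]
tool_rot: [[0.427, 0.904, -0.007], [0.904, -0.427, -0.001], [-0.004, -0.006, -1.0]]
ft_force: [-0.4, 0.5, -0.0]
grip_width: 0.0398
gripper_force: 0.0
```

Emit:
{"api": "step_arm", "payload": {
  "targets": [
    [[-0.717,0.592,0.267],[0,0,0.476]],
    [[-0.717,0.592,0.267],[0,0,0.476]],
    [[-0.717,0.592,0.267],[0,0,0.476]],
    [[-0.717,0.592,0.267],[0,0,0.476]],
    [[-0.717,0.592,0.267],[0,0,0.476]],
    [[-0.717,0.592,0.267],[0,0,0.476]],
    [[-0.717,0.592,0.267],[0,0,0.476]],
    [[-0.717,0.592,0.267],[0,0,0.476]],
    [[-0.717,0.592,0.267],[0,0,0.476]]
  ]
}}

```text
time_s: 12.55
position: [0.5393, -0.25, 0.216]
tool_rot: [[0.725, 0.688, -0.007], [0.688, -0.725, 0.002], [-0.004, -0.006, -1.0]]
ft_force: [0.7, 0.2, 0.5]
grip_width: 0.0401
gripper_force: 0.0
```

Emit:
{"api": "step_arm", "payload": {
  "targets": [
    [[-0.093,0.227,0.3],[0,0,0]],
    [[-0.093,0.227,0.3],[0,0,0]],
    [[-0.093,0.227,0.3],[0,0,0]],
    [[-0.093,0.227,0.3],[0,0,0]],
    [[-0.093,0.227,0.3],[0,0,0]],
    [[-0.093,0.227,0.3],[0,0,0]],
    [[-0.093,0.227,0.3],[0,0,0]]
  ]
}}

```text
time_s: 13.13
position: [0.5666, -0.317, 0.1308]
tool_rot: [[0.723, 0.691, -0.001], [0.691, -0.723, -0.003], [-0.003, 0.001, -1.0]]
ft_force: [0.4, 0.4, -0.2]
grip_width: 0.04
gripper_force: 0.0
```

```bash
python3 - <<'E'
from h import *
print(env.observe()['position']);goal((.5667,-.3187,.0262),43.6)
E
```

```text
[ 0.56663604 -0.3170295   0.13079248]
[-0.0027, 0.0037, 0.3487] [0.0017, 0.0035, 0.0018]
```

Emit:
{"api": "step_arm", "payload": {
  "targets": [
    [[-0.003,0.004,0.12],[0.002,0.003,0.002]],
    [[-0.003,0.004,0.24],[0.002,0.003,0.002]],
    [[-0.003,0.004,0.3],[0.002,0.003,0.002]],
    [[-0.003,0.004,0.348],[0.002,0.003,0.002]],
    [[-0.003,0.004,0.348],[0.002,0.003,0.002]],
    [[-0.003,0.004,0.348],[0.002,0.003,0.002]],
    [[-0.003,0.004,0.348],[0.002,0.003,0.002]]
  ]
}}

```text
time_s: 13.72
position: [0.5668, -0.3201, 0.0265]
tool_rot: [[0.725, 0.689, -0.0], [0.689, -0.725, -0.001], [-0.0, 0.0, -1.0]]
ft_force: [0.4, -0.5, 0.3]
grip_width: 0.04
gripper_force: 0.0
```

```bash
python3 - <<'E'
from h import *
print(env.observe()['position']);goal((.5667,-.3187,.0262),43.6)
E
```

```text
[ 0.56675617 -0.32013116  0.02652569]
[0.0032, -0.0036, 0.0011] [0.0006, 0.0006, -0.0016]
```

Emit:
{"api": "step_arm", "payload": {
  "targets": [
    [[0.002,-0.002,0],[0,0,0]],
    [[0.002,-0.002,0],[0,0,0]],
    [[0.002,-0.002,0],[0,0,0]],
    [[0.002,-0.002,0],[0,0,0]],
    [[0.002,-0.002,0],[0,0,0]],
    [[0.002,-0.002,0],[0,0,0]]
  ],
  "jaw": 10
}}

```text
time_s: 14.22
position: [0.5669, -0.3197, 0.0262]
tool_rot: [[0.725, 0.688, 0.0], [0.688, -0.725, -0.001], [-0.0, 0.001, -1.0]]
ft_force: [0.8, 0.2, 6.6]
grip_width: 0.0204
gripper_force: 39.4
```

Emit:
{"api": "step_arm", "payload": {
  "targets": [
    [[0,0,-0.04],[0,0,0]],
    [[0,0,-0.12],[0,0,0]],
    [[0,0,-0.24],[0,0,0]],
    [[0,0,-0.36],[0,0,0]],
    [[0,0,-0.48],[0,0,0]],
    [[0,0,-0.58],[0,0,0]],
    [[0,0,-0.58],[0,0,0]],
    [[0,0,-0.58],[0,0,0]]
  ]
}}

```text
time_s: 14.88
position: [0.5665, -0.3196, 0.2007]
tool_rot: [[0.725, 0.688, 0.0], [0.688, -0.725, -0.001], [-0.001, 0.001, -1.0]]
ft_force: [-0.0, -0.6, -1.7]
grip_width: 0.0205
gripper_force: 39.3
```

```bash
python3 - <<'E'
from h import *
print(env.observe()['position'],env.observe()['grip_width']);goal((.50,-.08,.3),60)
goal((.4863,.2,.26),85,(.50,-.08,.3),Rd(60)); goal((.4863,.2836,.16),89.7,(.4863,.2,.26),Rd(85))
E
```

```text
[ 0.5665493  -0.31958443  0.20068562] 0.020536163547964933
[0.3886, -0.7317, -0.3319] [0.001, 0.0008, -0.3667]
[0.7855, -0.5062, 0.1333] [0.0, 0.0, -0.5556]
[0.2776, -0.0243, 0.3333] [0.0, 0.0, -0.1044]
```

Emit:
{"api": "step_arm", "payload": {
  "targets": [
    [[0.388,-0.732,-0.332],[0.001,0,-0.366]],
    [[0.388,-0.732,-0.332],[0.001,0,-0.366]],
    [[0.388,-0.732,-0.332],[0.001,0,-0.366]],
    [[0.388,-0.732,-0.332],[0.001,0,-0.366]],
    [[0.388,-0.732,-0.332],[0.001,0,-0.366]],
    [[0.388,-0.732,-0.332],[0.001,0,-0.366]],
    [[0.388,-0.732,-0.332],[0.001,0,-0.366]],
    [[0.388,-0.732,-0.332],[0.001,0,-0.366]]
  ]
}}

```text
time_s: 15.55
position: [0.4989, -0.077, 0.2996]
tool_rot: [[0.497, 0.868, -0.002], [0.868, -0.497, 0.002], [0.001, -0.003, -1.0]]
ft_force: [0.5, -0.2, -0.6]
grip_width: 0.0201
gripper_force: 39.5
```

Emit:
{"api": "step_arm", "payload": {
  "targets": [
    [[0.785,-0.506,0.133],[0,0,-0.556]],
    [[0.785,-0.506,0.133],[0,0,-0.556]],
    [[0.785,-0.506,0.133],[0,0,-0.556]],
    [[0.785,-0.506,0.133],[0,0,-0.556]],
    [[0.785,-0.506,0.133],[0,0,-0.556]],
    [[0.785,-0.506,0.133],[0,0,-0.556]],
    [[0.785,-0.506,0.133],[0,0,-0.556]],
    [[0.785,-0.506,0.133],[0,0,-0.556]],
    [[0.785,-0.506,0.133],[0,0,-0.556]]
  ]
}}

```text
time_s: 16.3
position: [0.4859, 0.2003, 0.2572]
tool_rot: [[0.085, 0.996, -0.007], [0.996, -0.085, 0.001], [0.0, -0.007, -1.0]]
ft_force: [0.5, -1.8, -0.1]
grip_width: 0.0202
gripper_force: 39.5
```

Emit:
{"api": "step_arm", "payload": {
  "targets": [
    [[0.278,-0.024,0],[0,0,-0.104]],
    [[0.278,-0.024,0],[0,0,-0.104]],
    [[0.278,-0.024,0.15],[0,0,-0.104]],
    [[0.278,-0.024,0.25],[0,0,-0.104]],
    [[0.278,-0.024,0.333],[0,0,-0.104]],
    [[0.278,-0.024,0.333],[0,0,-0.104]],
    [[0.278,-0.024,0.333],[0,0,-0.104]],
    [[0.278,-0.024,0.333],[0,0,-0.104]]
  ]
}}

```text
time_s: 16.97
position: [0.4873, 0.2829, 0.1609]
tool_rot: [[0.007, 1.0, -0.001], [1.0, -0.007, 0.002], [0.002, -0.001, -1.0]]
ft_force: [-0.2, 0.3, -0.4]
grip_width: 0.0206
gripper_force: 39.5
```

```bash
python3 - <<'E'
from h import *
print(env.observe()['position'],env.observe()['grip_width']);goal((.4863,.2836,.0865),89.7)
E
```

```text
[0.48732543 0.28287403 0.16088894] 0.020576165614514287
[0.0018, -0.0032, 0.248] [-0.0014, -0.0031, -0.0025]
```

Emit:
{"api": "step_arm", "payload": {
  "targets": [
    [[0.002,-0.003,0.1],[-0.001,-0.003,-0.002]],
    [[0.002,-0.003,0.2],[-0.001,-0.003,-0.002]],
    [[0.002,-0.003,0.248],[-0.001,-0.003,-0.002]],
    [[0.002,-0.003,0.248],[-0.001,-0.003,-0.002]],
    [[0.002,-0.003,0.248],[-0.001,-0.003,-0.002]],
    [[0.002,-0.003,0.248],[-0.001,-0.003,-0.002]]
  ]
}}

```text
time_s: 17.47
position: [0.4863, 0.2846, 0.0872]
tool_rot: [[0.005, 1.0, 0.001], [1.0, -0.005, 0.001], [0.001, 0.001, -1.0]]
ft_force: [0.4, -0.9, 0.1]
grip_width: 0.0203
gripper_force: 39.5
```

```bash
python3 - <<'E'
from h import *
print(env.observe()['position'],env.observe()['ft_force']);goal((.4863,.2836,.0685),89.7)
E
```

```text
[0.48628193 0.28457534 0.0872266 ] [ 0.35362972 -0.8904817   0.09043023]
[-0.0033, -0.0, 0.0624] [0.0018, -0.0011, 0.0008]
```

Emit:
{"api": "step_arm", "payload": {
  "targets": [
    [[-0.002,0,0.015],[0.002,0,0]],
    [[-0.002,0,0.03],[0.002,0,0]],
    [[-0.002,0,0.045],[0.002,0,0]],
    [[-0.002,0,0.055],[0.002,0,0]],
    [[-0.002,0,0.06],[0.002,0,0]],
    [[-0.002,0,0.06],[0.002,0,0]],
    [[-0.002,0,0.06],[0.002,0,0]],
    [[-0.002,0,0.06],[0.002,0,0]]
  ]
}}

```text
time_s: 18.13
position: [0.4861, 0.2839, 0.0695]
tool_rot: [[0.004, 1.0, 0.0], [1.0, -0.004, 0.0], [0.0, 0.0, -1.0]]
ft_force: [-3.0, -3.3, 19.8]
grip_width: 0.0204
gripper_force: 41.6
```

Seated with about 20 N, so I'll ease up slightly and open.

Emit:
{"api": "step_arm", "payload": {
  "targets": [
    [[0,0,-0.003],[0,0,0]],
    [[0,0,-0.003],[0,0,0]],
    [[0,0,-0.003],[0,0,0]]
  ]
}}

```text
time_s: 18.38
position: [0.486, 0.2839, 0.0696]
tool_rot: [[0.004, 1.0, -0.0], [1.0, -0.004, 0.0], [0.0, -0.0, -1.0]]
ft_force: [-1.6, -2.1, 13.0]
grip_width: 0.0203
gripper_force: 40.7
```

Emit:
{"api": "step_arm", "payload": {
  "targets": [
    [[0,0,0],[0,0,0]],
    [[0,0,0],[0,0,0]],
    [[0,0,0],[0,0,0]],
    [[0,0,0],[0,0,0]],
    [[0,0,0],[0,0,0]]
  ],
  "jaw": 34
}}

```text
time_s: 18.8
position: [0.4847, 0.2838, 0.0676]
tool_rot: [[0.004, 1.0, -0.005], [1.0, -0.004, -0.001], [-0.001, -0.005, -1.0]]
ft_force: [0.2, 0.8, -0.5]
grip_width: 0.034
gripper_force: 0.0
```

Emit:
{"api": "step_arm", "payload": {
  "targets": [
    [[0,0,-0.03],[0,0,0]],
    [[0,0,-0.1],[0,0,0]],
    [[0,0,-0.2],[0,0,0]],
    [[0,0,-0.33],[0,0,0]],
    [[0,0,-0.46],[0,0,0]],
    [[0,0,-0.6],[0,0,0]],
    [[0,0,-0.7],[0,0,0]],
    [[0,0,-0.77],[0,0,0]],
    [[0,0,-0.77],[0,0,0]]
  ]
}}

```text
time_s: 19.55
position: [0.4866, 0.2842, 0.3045]
tool_rot: [[0.004, 1.0, 0.005], [1.0, -0.004, 0.002], [0.003, 0.005, -1.0]]
ft_force: [-1.2, 0.5, 1.1]
grip_width: 0.0343
gripper_force: 0.0
```

```bash
cat >> h.py <<'E'
def placed(f):
    d=snap('wrist',f); m=((d['img'].min(2)>200)).astype(np.uint8); n,l,s,c=cv2.connectedComponentsWithStats(m,connectivity=4)
    for j in range(1,n):
        x,y,w,h,a=s[j]
        if 40<a<350 and .7<w/h<1.45: print('stopper?',np.round(c[j],1),a,np.round(depth(d,[c[j]]),4).tolist(),np.round(plane(d,[c[j]],.1021),4).tolist())
E
python3 - <<'E'
from h import *
placed('w9');print(env.observe()['position'])
goal((.48,-.01,.30),62); goal((.50,-.21,.22),43.6,(.48,-.01,.30),Rd(62)); goal((.5276,-.2784,.13),43.6,(.50,-.21,.22),Rd(43.6))
E
```

```text
stopper? [245.8 207.6] 178 [[0.4303, 0.2861, 0.1027]] [[0.4302, 0.286, 0.1021]]
stopper? [312.2 208.9] 178 [[0.4862, 0.2848, 0.1031]] [[0.4862, 0.2846, 0.1021]]
stopper? [246.  365.6] 53 [[0.4671, 0.295, 0.3434]] [[0.4218, 0.131, 0.1021]]
stopper? [382.3 365.6] 59 [[0.5065, 0.295, 0.3438]] [[0.5528, 0.1301, 0.1021]]
stopper? [368.5 451.1] 144 [[0.5456, 0.0144, 0.0903]] [[0.5436, 0.026, 0.1021]]
[0.48610401 0.28407262 0.3015313 ]
[-0.9803, -0.0163, 0.0039] [0.0006, -0.0017, 0.617]
[-0.5573, 0.3718, 0.2667] [0.0, 0.0, 0.4089]
[-0.0906, 0.2286, 0.3] [0.0, 0.0, 0.0]
```

Both cells are seated: stoppers on the bed lines at (.4302,.286) and (.4862,.285), height .103. The third place holds cell_105.

Emit:
{"api": "step_arm", "payload": {
  "targets": [
    [[-0.98,-0.016,0],[0.001,-0.002,0.617]],
    [[-0.98,-0.016,0],[0.001,-0.002,0.617]],
    [[-0.98,-0.016,0],[0.001,-0.002,0.617]],
    [[-0.98,-0.016,0],[0.001,-0.002,0.617]],
    [[-0.98,-0.016,0],[0.001,-0.002,0.617]],
    [[-0.98,-0.016,0],[0.001,-0.002,0.617]],
    [[-0.98,-0.016,0],[0.001,-0.002,0.617]],
    [[-0.98,-0.016,0],[0.001,-0.002,0.617]],
    [[-0.98,-0.016,0],[0.001,-0.002,0.617]]
  ],
  "jaw": 40
}}

```text
time_s: 20.35
position: [0.4793, -0.0119, 0.298]
tool_rot: [[0.473, 0.881, -0.007], [0.881, -0.473, -0.001], [-0.004, -0.006, -1.0]]
ft_force: [-0.5, -0.4, 0.7]
grip_width: 0.0403
gripper_force: 0.0
```

Emit:
{"api": "step_arm", "payload": {
  "targets": [
    [[-0.557,0.372,0.267],[0,0,0.409]],
    [[-0.557,0.372,0.267],[0,0,0.409]],
    [[-0.557,0.372,0.267],[0,0,0.409]],
    [[-0.557,0.372,0.267],[0,0,0.409]],
    [[-0.557,0.372,0.267],[0,0,0.409]],
    [[-0.557,0.372,0.267],[0,0,0.409]],
    [[-0.557,0.372,0.267],[0,0,0.409]],
    [[-0.557,0.372,0.267],[0,0,0.409]]
  ]
}}

```text
time_s: 21.02
position: [0.4996, -0.2087, 0.2189]
tool_rot: [[0.724, 0.69, -0.006], [0.69, -0.724, -0.001], [-0.005, -0.004, -1.0]]
ft_force: [-0.1, 0.2, 1.0]
grip_width: 0.0401
gripper_force: 0.0
```

Emit:
{"api": "step_arm", "payload": {
  "targets": [
    [[-0.09,0.229,0.3],[0,0,0]],
    [[-0.09,0.229,0.3],[0,0,0]],
    [[-0.09,0.229,0.3],[0,0,0]],
    [[-0.09,0.229,0.3],[0,0,0]],
    [[-0.09,0.229,0.3],[0,0,0]],
    [[-0.09,0.229,0.3],[0,0,0]],
    [[-0.09,0.229,0.3],[0,0,0]]
  ]
}}

```text
time_s: 21.6
position: [0.5274, -0.2773, 0.1313]
tool_rot: [[0.723, 0.691, -0.003], [0.691, -0.723, -0.004], [-0.004, 0.001, -1.0]]
ft_force: [1.1, -0.1, -0.6]
grip_width: 0.0397
gripper_force: 0.0
```

```bash
python3 - <<'E'
from h import *
print(env.observe()['position']);goal((.5276,-.2784,.0262),43.6)
E
```

```text
[ 0.52744209 -0.27727799  0.131322  ]
[-0.0007, 0.0028, 0.3504] [0.001, 0.0055, 0.0022]
```

Emit:
{"api": "step_arm", "payload": {
  "targets": [
    [[-0.001,0.002,0.12],[0.001,0.005,0.002]],
    [[-0.001,0.002,0.24],[0.001,0.005,0.002]],
    [[-0.001,0.002,0.3],[0.001,0.005,0.002]],
    [[-0.001,0.002,0.35],[0.001,0.005,0.002]],
    [[-0.001,0.002,0.35],[0.001,0.005,0.002]],
    [[-0.001,0.002,0.35],[0.001,0.005,0.002]],
    [[-0.001,0.002,0.35],[0.001,0.005,0.002]]
  ]
}}

```text
time_s: 22.18
position: [0.5272, -0.2796, 0.0262]
tool_rot: [[0.725, 0.689, -0.0], [0.689, -0.725, -0.001], [-0.001, 0.0, -1.0]]
ft_force: [0.0, -0.2, 0.2]
grip_width: 0.0401
gripper_force: 0.0
```

```bash
python3 - <<'E'
from h import *
print(env.observe()['position']);goal((.5276,-.2784,.0262),43.6)
E
```

```text
[ 0.52724917 -0.27962228  0.02619123]
[0.0037, -0.0021, -0.0] [0.0002, 0.0007, -0.0016]
```

Emit:
{"api": "step_arm", "payload": {
  "targets": [
    [[0.003,-0.001,0],[0,0,0]],
    [[0.003,-0.001,0],[0,0,0]],
    [[0.003,-0.001,0],[0,0,0]],
    [[0.003,-0.001,0],[0,0,0]],
    [[0.003,-0.001,0],[0,0,0]],
    [[0.003,-0.001,0],[0,0,0]]
  ],
  "jaw": 10
}}

```text
time_s: 22.68
position: [0.528, -0.2793, 0.026]
tool_rot: [[0.725, 0.688, 0.001], [0.688, -0.725, -0.001], [-0.0, 0.001, -1.0]]
ft_force: [0.9, -0.4, 7.8]
grip_width: 0.0206
gripper_force: 40.0
```

Emit:
{"api": "step_arm", "payload": {
  "targets": [
    [[0,0,-0.04],[0,0,0]],
    [[0,0,-0.12],[0,0,0]],
    [[0,0,-0.24],[0,0,0]],
    [[0,0,-0.36],[0,0,0]],
    [[0,0,-0.48],[0,0,0]],
    [[0,0,-0.6],[0,0,0]],
    [[0,0,-0.6],[0,0,0]],
    [[0,0,-0.6],[0,0,0]]
  ]
}}

```text
time_s: 23.35
position: [0.5276, -0.2791, 0.2062]
tool_rot: [[0.725, 0.688, 0.0], [0.688, -0.725, -0.001], [-0.001, 0.001, -1.0]]
ft_force: [-0.8, 0.6, -2.4]
grip_width: 0.0205
gripper_force: 39.6
```

```bash
python3 - <<'E'
from h import *
print(env.observe()['position'],env.observe()['grip_width']);goal((.50,-.06,.3),62)
goal((.5422,.2,.26),85,(.50,-.06,.3),Rd(62)); goal((.5422,.2836,.16),89.7,(.5422,.2,.26),Rd(85))
E
```

```text
[ 0.52764802 -0.27907845  0.20617544] 0.020473384169194888
[0.4357, -0.5928, -0.3135] [0.0011, 0.0009, -0.411]
[0.8313, -0.2827, 0.1333] [0.0, 0.0, -0.5111]
[0.2776, -0.0243, 0.3333] [0.0, 0.0, -0.1044]
```

Emit:
{"api": "step_arm", "payload": {
  "targets": [
    [[0.436,-0.593,-0.313],[0.001,0.001,-0.411]],
    [[0.436,-0.593,-0.313],[0.001,0.001,-0.411]],
    [[0.436,-0.593,-0.313],[0.001,0.001,-0.411]],
    [[0.436,-0.593,-0.313],[0.001,0.001,-0.411]],
    [[0.436,-0.593,-0.313],[0.001,0.001,-0.411]],
    [[0.436,-0.593,-0.313],[0.001,0.001,-0.411]],
    [[0.436,-0.593,-0.313],[0.001,0.001,-0.411]],
    [[0.436,-0.593,-0.313],[0.001,0.001,-0.411]]
  ]
}}

```text
time_s: 24.02
position: [0.4996, -0.0587, 0.2978]
tool_rot: [[0.467, 0.884, -0.004], [0.884, -0.467, 0.003], [0.001, -0.005, -1.0]]
ft_force: [-0.5, -1.0, -1.9]
grip_width: 0.0203
gripper_force: 39.6
```

Emit:
{"api": "step_arm", "payload": {
  "targets": [
    [[0.831,-0.283,0.133],[0,0,-0.511]],
    [[0.831,-0.283,0.133],[0,0,-0.511]],
    [[0.831,-0.283,0.133],[0,0,-0.511]],
    [[0.831,-0.283,0.133],[0,0,-0.511]],
    [[0.831,-0.283,0.133],[0,0,-0.511]],
    [[0.831,-0.283,0.133],[0,0,-0.511]],
    [[0.831,-0.283,0.133],[0,0,-0.511]],
    [[0.831,-0.283,0.133],[0,0,-0.511]],
    [[0.831,-0.283,0.133],[0,0,-0.511]]
  ]
}}

```text
time_s: 24.77
position: [0.5421, 0.1997, 0.2568]
tool_rot: [[0.087, 0.996, -0.007], [0.996, -0.087, 0.002], [0.001, -0.007, -1.0]]
ft_force: [-0.5, -1.0, -1.7]
grip_width: 0.0203
gripper_force: 39.6
```

Emit:
{"api": "step_arm", "payload": {
  "targets": [
    [[0.278,-0.024,0],[0,0,-0.104]],
    [[0.278,-0.024,0],[0,0,-0.104]],
    [[0.278,-0.024,0.15],[0,0,-0.104]],
    [[0.278,-0.024,0.25],[0,0,-0.104]],
    [[0.278,-0.024,0.333],[0,0,-0.104]],
    [[0.278,-0.024,0.333],[0,0,-0.104]],
    [[0.278,-0.024,0.333],[0,0,-0.104]],
    [[0.278,-0.024,0.333],[0,0,-0.104]]
  ]
}}

```text
time_s: 25.43
position: [0.5431, 0.2831, 0.1611]
tool_rot: [[0.007, 1.0, -0.001], [1.0, -0.007, 0.003], [0.003, -0.001, -1.0]]
ft_force: [0.1, -0.3, -1.0]
grip_width: 0.0203
gripper_force: 39.6
```

```bash
python3 - <<'E'
from h import *
print(env.observe()['position'],env.observe()['grip_width']);goal((.5422,.2836,.0865),89.7)
E
```

```text
[0.54310323 0.28307663 0.16114768] 0.02029869291378453
[0.0009, -0.0029, 0.2488] [-0.0007, -0.004, -0.0028]
```

Emit:
{"api": "step_arm", "payload": {
  "targets": [
    [[0.001,-0.003,0.1],[-0.001,-0.004,-0.003]],
    [[0.001,-0.003,0.2],[-0.001,-0.004,-0.003]],
    [[0.001,-0.003,0.248],[-0.001,-0.004,-0.003]],
    [[0.001,-0.003,0.248],[-0.001,-0.004,-0.003]],
    [[0.001,-0.003,0.248],[-0.001,-0.004,-0.003]],
    [[0.001,-0.003,0.248],[-0.001,-0.004,-0.003]]
  ]
}}

```text
time_s: 25.93
position: [0.5422, 0.2846, 0.0876]
tool_rot: [[0.004, 1.0, 0.002], [1.0, -0.004, 0.001], [0.001, 0.002, -1.0]]
ft_force: [-0.5, -0.5, -1.2]
grip_width: 0.0202
gripper_force: 39.7
```

```bash
python3 - <<'E'
from h import *
print(env.observe()['position'],env.observe()['ft_force']);goal((.5422,.2836,.069),89.7)
E
```

```text
[0.54215382 0.28464298 0.08755794] [-0.53295759 -0.45562355 -1.1697077 ]
[-0.0035, 0.0, 0.0619] [0.0025, -0.0009, 0.0018]
```

Emit:
{"api": "step_arm", "payload": {
  "targets": [
    [[-0.002,0,0.015],[0.002,0,0.002]],
    [[-0.002,0,0.03],[0.002,0,0.002]],
    [[-0.002,0,0.045],[0.002,0,0.002]],
    [[-0.002,0,0.055],[0.002,0,0.002]],
    [[-0.002,0,0.058],[0.002,0,0.002]],
    [[-0.002,0,0.058],[0.002,0,0.002]],
    [[-0.002,0,0.058],[0.002,0,0.002]],
    [[-0.002,0,0.058],[0.002,0,0.002]]
  ]
}}

```text
time_s: 26.6
position: [0.542, 0.284, 0.0695]
tool_rot: [[0.005, 1.0, 0.0], [1.0, -0.005, 0.0], [0.0, 0.0, -1.0]]
ft_force: [0.1, -1.7, 10.1]
grip_width: 0.02
gripper_force: 40.8
```

Contact at 10 N. Release and lift.

Emit:
{"api": "step_arm", "payload": {
  "targets": [
    [[0,0,0],[0,0,0]],
    [[0,0,0],[0,0,0]],
    [[0,0,0],[0,0,0]],
    [[0,0,0],[0,0,0]],
    [[0,0,0],[0,0,0]]
  ],
  "jaw": 34
}}

```text
time_s: 27.02
position: [0.5406, 0.2839, 0.0673]
tool_rot: [[0.005, 1.0, -0.004], [1.0, -0.005, -0.001], [-0.001, -0.004, -1.0]]
ft_force: [0.4, -0.6, -0.0]
grip_width: 0.034
gripper_force: 0.0
```

Emit:
{"api": "step_arm", "payload": {
  "targets": [
    [[0,0,-0.03],[0,0,0]],
    [[0,0,-0.1],[0,0,0]],
    [[0,0,-0.2],[0,0,0]],
    [[0,0,-0.33],[0,0,0]],
    [[0,0,-0.46],[0,0,0]],
    [[0,0,-0.6],[0,0,0]],
    [[0,0,-0.7],[0,0,0]],
    [[0,0,-0.77],[0,0,0]],
    [[0,0,-0.77],[0,0,0]]
  ]
}}

```text
time_s: 27.77
position: [0.5424, 0.2844, 0.3046]
tool_rot: [[0.005, 1.0, 0.005], [1.0, -0.005, 0.002], [0.002, 0.005, -1.0]]
ft_force: [0.1, -0.3, 0.3]
grip_width: 0.034
gripper_force: 0.0
```

```bash
python3 - <<'E'
from h import *
placed('w10');print(env.observe()['position'])
goal((.48,.0,.30),63); goal((.47,-.18,.22),43.6,(.48,.0,.30),Rd(63)); goal((.4890,-.2376,.13),43.6,(.47,-.18,.22),Rd(43.6))
E
```

```text
stopper? [179.7 208.1] 180 [[0.4303, 0.2861, 0.1027]] [[0.4301, 0.286, 0.1021]]
stopper? [246.1 209.4] 180 [[0.4863, 0.2847, 0.1024]] [[0.4862, 0.2846, 0.1021]]
stopper? [312.5 208.9] 186 [[0.5423, 0.2848, 0.1031]] [[0.5423, 0.2846, 0.1021]]
stopper? [246.1 365.6] 54 [[0.5227, 0.2949, 0.3431]] [[0.4776, 0.131, 0.1021]]
stopper? [382.3 365.6] 59 [[0.5623, 0.2949, 0.3436]] [[0.6086, 0.1299, 0.1021]]
[0.54189953 0.28419814 0.3014974 ]
[-0.9483, -0.2017, 0.0038] [0.0012, -0.0016, 0.5937]
[-0.5497, 0.2427, 0.2667] [0.0, 0.0, 0.4311]
[-0.0865, 0.1827, 0.3] [0.0, 0.0, 0.0]
```

Three cells are home. Last is cell_80.

Emit:
{"api": "step_arm", "payload": {
  "targets": [
    [[-0.948,-0.202,0.004],[0.001,-0.002,0.594]],
    [[-0.948,-0.202,0.004],[0.001,-0.002,0.594]],
    [[-0.948,-0.202,0.004],[0.001,-0.002,0.594]],
    [[-0.948,-0.202,0.004],[0.001,-0.002,0.594]],
    [[-0.948,-0.202,0.004],[0.001,-0.002,0.594]],
    [[-0.948,-0.202,0.004],[0.001,-0.002,0.594]],
    [[-0.948,-0.202,0.004],[0.001,-0.002,0.594]],
    [[-0.948,-0.202,0.004],[0.001,-0.002,0.594]],
    [[-0.948,-0.202,0.004],[0.001,-0.002,0.594]]
  ],
  "jaw": 40
}}

```text
time_s: 28.57
position: [0.4789, -0.0016, 0.297]
tool_rot: [[0.458, 0.889, -0.007], [0.889, -0.458, -0.001], [-0.004, -0.005, -1.0]]
ft_force: [0.6, 0.7, 0.4]
grip_width: 0.0401
gripper_force: 0.0
```

Emit:
{"api": "step_arm", "payload": {
  "targets": [
    [[-0.55,0.243,0.267],[0,0,0.431]],
    [[-0.55,0.243,0.267],[0,0,0.431]],
    [[-0.55,0.243,0.267],[0,0,0.431]],
    [[-0.55,0.243,0.267],[0,0,0.431]],
    [[-0.55,0.243,0.267],[0,0,0.431]],
    [[-0.55,0.243,0.267],[0,0,0.431]],
    [[-0.55,0.243,0.267],[0,0,0.431]],
    [[-0.55,0.243,0.267],[0,0,0.431]]
  ]
}}

```text
time_s: 29.23
position: [0.4695, -0.179, 0.2179]
tool_rot: [[0.723, 0.69, -0.005], [0.69, -0.723, -0.001], [-0.005, -0.003, -1.0]]
ft_force: [-0.0, 1.2, -0.2]
grip_width: 0.0402
gripper_force: 0.0
```

Emit:
{"api": "step_arm", "payload": {
  "targets": [
    [[-0.086,0.183,0.3],[0,0,0]],
    [[-0.086,0.183,0.3],[0,0,0]],
    [[-0.086,0.183,0.3],[0,0,0]],
    [[-0.086,0.183,0.3],[0,0,0]],
    [[-0.086,0.183,0.3],[0,0,0]],
    [[-0.086,0.183,0.3],[0,0,0]],
    [[-0.086,0.183,0.3],[0,0,0]]
  ]
}}

```text
time_s: 29.82
position: [0.4886, -0.237, 0.13]
tool_rot: [[0.723, 0.691, -0.003], [0.691, -0.723, -0.004], [-0.004, 0.001, -1.0]]
ft_force: [0.7, 0.5, -0.8]
grip_width: 0.0401
gripper_force: 0.0
```

```bash
python3 - <<'E'
from h import *
print(env.observe()['position']);goal((.4890,-.2376,.0262),43.6)
E
```

```text
[ 0.48856049 -0.23703813  0.1299522 ]
[0.0012, 0.0021, 0.3458] [0.0011, 0.0054, 0.0018]
```

Emit:
{"api": "step_arm", "payload": {
  "targets": [
    [[0.003,0.001,0.12],[0.001,0.005,0.002]],
    [[0.003,0.001,0.24],[0.001,0.005,0.002]],
    [[0.003,0.001,0.3],[0.001,0.005,0.002]],
    [[0.003,0.001,0.345],[0.001,0.005,0.002]],
    [[0.003,0.001,0.345],[0.001,0.005,0.002]],
    [[0.003,0.001,0.345],[0.001,0.005,0.002]],
    [[0.003,0.001,0.345],[0.001,0.005,0.002]]
  ]
}}

```text
time_s: 30.4
position: [0.489, -0.238, 0.0264]
tool_rot: [[0.725, 0.689, -0.0], [0.689, -0.725, -0.0], [-0.0, 0.0, -1.0]]
ft_force: [-0.0, -1.0, -0.2]
grip_width: 0.0401
gripper_force: 0.0
```

```bash
python3 - <<'E'
from h import *
print(env.observe()['position']);goal((.4890,-.2376,.0262),43.6)
E
```

```text
[ 0.48902401 -0.23797983  0.02635899]
[0.0008, -0.001, 0.0005] [0.0001, 0.0006, -0.0016]
```

Emit:
{"api": "step_arm", "payload": {
  "targets": [
    [[0,0,0],[0,0,0]],
    [[0,0,0],[0,0,0]],
    [[0,0,0],[0,0,0]],
    [[0,0,0],[0,0,0]],
    [[0,0,0],[0,0,0]],
    [[0,0,0],[0,0,0]]
  ],
  "jaw": 10
}}

```text
time_s: 30.9
position: [0.4895, -0.2387, 0.0263]
tool_rot: [[0.726, 0.688, 0.001], [0.688, -0.726, -0.001], [-0.0, 0.002, -1.0]]
ft_force: [1.6, -0.9, 7.0]
grip_width: 0.0206
gripper_force: 40.6
```

Emit:
{"api": "step_arm", "payload": {
  "targets": [
    [[0,0,-0.04],[0,0,0]],
    [[0,0,-0.12],[0,0,0]],
    [[0,0,-0.24],[0,0,0]],
    [[0,0,-0.36],[0,0,0]],
    [[0,0,-0.48],[0,0,0]],
    [[0,0,-0.6],[0,0,0]],
    [[0,0,-0.72],[0,0,0]],
    [[0,0,-0.8],[0,0,0]],
    [[0,0,-0.8],[0,0,0]]
  ]
}}

```text
time_s: 31.65
position: [0.4898, -0.2388, 0.2704]
tool_rot: [[0.725, 0.688, 0.005], [0.688, -0.725, -0.005], [0.0, 0.007, -1.0]]
ft_force: [0.3, 0.6, -0.7]
grip_width: 0.0203
gripper_force: 40.0
```

```bash
python3 - <<'E'
from h import *
print(env.observe()['position'],env.observe()['grip_width']);goal((.53,-.05,.3),62)
goal((.5981,.2,.26),85,(.53,-.05,.3),Rd(62)); goal((.5981,.2836,.16),89.7,(.5981,.2,.26),Rd(85))
E
```

```text
[ 0.48980832 -0.23878583  0.27037662] 0.020289230016813223
[0.5304, -0.3635, -0.101] [0.0089, 0.0008, -0.411]
[0.8424, -0.1908, 0.1333] [0.0, 0.0, -0.5111]
[0.2776, -0.0243, 0.3333] [0.0, 0.0, -0.1044]
```

Emit:
{"api": "step_arm", "payload": {
  "targets": [
    [[0.53,-0.363,-0.101],[0.008,0.001,-0.411]],
    [[0.53,-0.363,-0.101],[0.008,0.001,-0.411]],
    [[0.53,-0.363,-0.101],[0.008,0.001,-0.411]],
    [[0.53,-0.363,-0.101],[0.008,0.001,-0.411]],
    [[0.53,-0.363,-0.101],[0.008,0.001,-0.411]],
    [[0.53,-0.363,-0.101],[0.008,0.001,-0.411]],
    [[0.53,-0.363,-0.101],[0.008,0.001,-0.411]]
  ]
}}

```text
time_s: 32.23
position: [0.5291, -0.0484, 0.2946]
tool_rot: [[0.467, 0.884, -0.008], [0.884, -0.467, 0.006], [0.002, -0.01, -1.0]]
ft_force: [0.4, -1.1, -1.3]
grip_width: 0.0205
gripper_force: 40.0
```

Emit:
{"api": "step_arm", "payload": {
  "targets": [
    [[0.842,-0.191,0.133],[0,0,-0.511]],
    [[0.842,-0.191,0.133],[0,0,-0.511]],
    [[0.842,-0.191,0.133],[0,0,-0.511]],
    [[0.842,-0.191,0.133],[0,0,-0.511]],
    [[0.842,-0.191,0.133],[0,0,-0.511]],
    [[0.842,-0.191,0.133],[0,0,-0.511]],
    [[0.842,-0.191,0.133],[0,0,-0.511]],
    [[0.842,-0.191,0.133],[0,0,-0.511]],
    [[0.842,-0.191,0.133],[0,0,-0.511]]
  ]
}}

```text
time_s: 32.98
position: [0.5971, 0.1993, 0.2552]
tool_rot: [[0.088, 0.996, -0.009], [0.996, -0.088, 0.005], [0.004, -0.009, -1.0]]
ft_force: [0.2, -1.6, -1.4]
grip_width: 0.0203
gripper_force: 40.0
```

Emit:
{"api": "step_arm", "payload": {
  "targets": [
    [[0.278,-0.024,0],[0,0,-0.104]],
    [[0.278,-0.024,0],[0,0,-0.104]],
    [[0.278,-0.024,0.15],[0,0,-0.104]],
    [[0.278,-0.024,0.25],[0,0,-0.104]],
    [[0.278,-0.024,0.333],[0,0,-0.104]],
    [[0.278,-0.024,0.333],[0,0,-0.104]],
    [[0.278,-0.024,0.333],[0,0,-0.104]],
    [[0.278,-0.024,0.333],[0,0,-0.104]]
  ]
}}

```text
time_s: 33.65
position: [0.5977, 0.2835, 0.1592]
tool_rot: [[0.008, 1.0, -0.004], [1.0, -0.008, 0.007], [0.007, -0.004, -1.0]]
ft_force: [0.9, 0.3, -0.5]
grip_width: 0.0204
gripper_force: 40.0
```

```bash
python3 - <<'E'
from h import *
print(env.observe()['position'],env.observe()['grip_width']);goal((.5981,.2836,.0865),89.7)
E
```

```text
[0.59772651 0.283491   0.15921477] 0.020406143218133464
[-0.0012, 0.0021, 0.2424] [-0.0047, -0.0083, -0.0029]
```

Emit:
{"api": "step_arm", "payload": {
  "targets": [
    [[-0.001,0.002,0.1],[-0.005,-0.008,-0.003]],
    [[-0.001,0.002,0.2],[-0.005,-0.008,-0.003]],
    [[-0.001,0.002,0.242],[-0.005,-0.008,-0.003]],
    [[-0.001,0.002,0.242],[-0.005,-0.008,-0.003]],
    [[-0.001,0.002,0.242],[-0.005,-0.008,-0.003]],
    [[-0.001,0.002,0.242],[-0.005,-0.008,-0.003]]
  ]
}}

```text
time_s: 34.15
position: [0.598, 0.2848, 0.087]
tool_rot: [[0.004, 1.0, 0.001], [1.0, -0.004, 0.001], [0.001, 0.001, -1.0]]
ft_force: [0.8, 0.8, -0.7]
grip_width: 0.0206
gripper_force: 40.0
```

```bash
python3 - <<'E'
from h import *
print(env.observe()['position'],env.observe()['ft_force']);goal((.5981,.2836,.069),89.7)
E
```

```text
[0.59796992 0.28482704 0.08696289] [ 0.77121015  0.81527787 -0.72050936]
[-0.0041, 0.0004, 0.0599] [0.0017, -0.001, 0.0018]
```

Emit:
{"api": "step_arm", "payload": {
  "targets": [
    [[-0.002,0,0.015],[0.002,0,0.002]],
    [[-0.002,0,0.03],[0.002,0,0.002]],
    [[-0.002,0,0.045],[0.002,0,0.002]],
    [[-0.002,0,0.053],[0.002,0,0.002]],
    [[-0.002,0,0.057],[0.002,0,0.002]],
    [[-0.002,0,0.057],[0.002,0,0.002]],
    [[-0.002,0,0.057],[0.002,0,0.002]],
    [[-0.002,0,0.057],[0.002,0,0.002]]
  ]
}}

```text
time_s: 34.82
position: [0.598, 0.2843, 0.0697]
tool_rot: [[0.005, 1.0, 0.001], [1.0, -0.005, 0.0], [0.0, 0.001, -1.0]]
ft_force: [-0.8, -1.6, 14.4]
grip_width: 0.0202
gripper_force: 41.5
```

Emit:
{"api": "step_arm", "payload": {
  "targets": [
    [[0,0,0],[0,0,0]],
    [[0,0,0],[0,0,0]],
    [[0,0,0],[0,0,0]],
    [[0,0,0],[0,0,0]],
    [[0,0,0],[0,0,0]]
  ],
  "jaw": 34
}}

```text
time_s: 35.23
position: [0.5963, 0.2842, 0.0667]
tool_rot: [[0.005, 1.0, -0.005], [1.0, -0.005, -0.001], [-0.001, -0.005, -1.0]]
ft_force: [-0.8, 0.1, 0.2]
grip_width: 0.0336
gripper_force: 0.0
```

Emit:
{"api": "step_arm", "payload": {
  "targets": [
    [[0,0,-0.03],[0,0,0]],
    [[0,0,-0.1],[0,0,0]],
    [[0,0,-0.2],[0,0,0]],
    [[0,0,-0.33],[0,0,0]],
    [[0,0,-0.46],[0,0,0]],
    [[0,0,-0.6],[0,0,0]],
    [[0,0,-0.7],[0,0,0]],
    [[0,0,-0.77],[0,0,0]],
    [[0,0,-0.77],[0,0,0]],
    [[0,0,-0.77],[0,0,0]]
  ]
}}

```text
time_s: 36.07
position: [0.5976, 0.2843, 0.2994]
tool_rot: [[0.005, 1.0, -0.002], [1.0, -0.005, 0.0], [0.0, -0.002, -1.0]]
ft_force: [-0.2, 0.3, -0.7]
grip_width: 0.0339
gripper_force: 0.0
```

```bash
python3 - <<'E'
from h import *
placed('w11'); o=env.observe(); print(o['position'],o['time_s'],np.abs(o['qvel']).max())
E
```

```text
stopper? [315.2 209.2] 168 [[0.5982, 0.2853, 0.1023]] [[0.5982, 0.2852, 0.1021]]
stopper? [114.6 209.2] 153 [[0.4305, 0.2861, 0.1025]] [[0.4303, 0.286, 0.1021]]
stopper? [248.  210.1] 164 [[0.5422, 0.2846, 0.1018]] [[0.5422, 0.2847, 0.1021]]
stopper? [180.9 210.3] 168 [[0.4862, 0.2848, 0.1025]] [[0.4861, 0.2847, 0.1021]]
[0.59735734 0.28420048 0.29768858] 36.1167 1.611260610675025
```

View pics/w11.png

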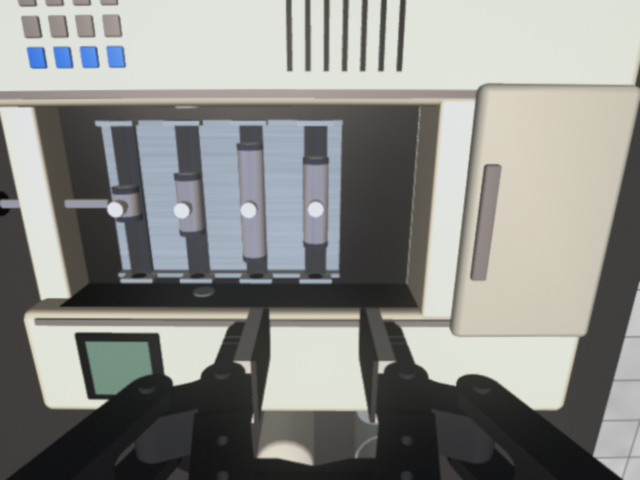

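From the knob, the cells lie in order 30, 55, 105, 80, with stoppers at (115,209), (181,210), (248,210) and (315,209). All are upright, parallel to their beds and at seated height, and the gripper is clear. I'll hand it in.

```bash
python3 -c "
from rig import close_job
print(close_job())"
```

```text
the job is handed in; nothing more can be done
None
```

All four cells (30, 55, 105, 80 from the knob) lie seated in the changer in rack order with stoppers up, no bystander was seen to be disturbed, and the job was handed in at about 36 s (no verdict returned).

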